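Fit the probes of a measuring cell to their immersion rings

TASK

Get the measuring cell ready: take the dust cover off its lid and hang it by its bail on the two-pronged hanger, and fit every probe from the carousel into a free gland of the lid, slid in just so far that the black ring on its shaft is level with the top of the lid. The carousel's knob brings each probe round to the open side of the hood, where it can be lifted out. Leave the other things on the bench as they are.

Things in the scene. Friction and masses are not known exactly. Their poses are not given: they have to be found in the camera images.
- cell: Fixed square measuring cell: clear chamber under a grey lid 150 x 150 x 32 mm whose flat top face lies 126 mm above the bench. Origin: centre of its underside on the bench; z up. The inner floor lies 102 mm below the lid's top face. Fitted probes stand up to 92 mm above the lid.
- port_1 (a point): Gland bore 1 of 4, all alike: vertical bore 13.5 mm wide through the cell's lid, with a black conical mouth 21 mm wide and 6 mm deep; this point is the centre of the mouth, level with the lid's top. The bores lie 46 mm from the lid's centre, neighbours 65 mm apart. Sprung pads 16 mm below the mouth pinch a 12 mm shaft: it slides under a push of about 8 N and stays at the depth where it is left.
- port_2 (a point): Gland bore 2 of 4, all alike: vertical bore 13.5 mm wide through the cell's lid, with a black conical mouth 21 mm wide and 6 mm deep; this point is the centre of the mouth, level with the lid's top. The bores lie 46 mm from the lid's centre, neighbours 65 mm apart. Sprung pads 16 mm below the mouth pinch a 12 mm shaft: it slides under a push of about 8 N and stays at the depth where it is left.
- port_3 (a point): Gland bore 3 of 4, all alike: vertical bore 13.5 mm wide through the cell's lid, with a black conical mouth 21 mm wide and 6 mm deep; this point is the centre of the mouth, level with the lid's top. The bores lie 46 mm from the lid's centre, neighbours 65 mm apart. Sprung pads 16 mm below the mouth pinch a 12 mm shaft: it slides under a push of about 8 N and stays at the depth where it is left.
- port_4 (a point): Gland bore 4 of 4, all alike: vertical bore 13.5 mm wide through the cell's lid, with a black conical mouth 21 mm wide and 6 mm deep; this point is the centre of the mouth, level with the lid's top. The bores lie 46 mm from the lid's centre, neighbours 65 mm apart. Sprung pads 16 mm below the mouth pinch a 12 mm shaft: it slides under a push of about 8 N and stays at the depth where it is left.
- cover_bar (a point): Loose dust cover of the cell, 0.16 kg: white disc 124 mm across, 7 mm thick, with an upright wire bail. This point is the middle of the bail's straight crossbar, 65 mm above the disc's underside; y runs along the crossbar: 92 mm between its legs, 6.4 mm thick, with a black grip 13 mm thick and 36 mm long at its middle. It starts on the cell's lid. When hung, the disc is below the prongs.
- hanger_saddle (a point): Fixed hanger: two wire prongs, 6 mm thick, 28 mm either side of this point (along y), stick out along -x from a rod 105 mm behind (its top 190 mm above the bench). The point is midway between their lowest places, on the wire's axis, 150 mm up; the free tips, 22 mm farther out, bend up 16 mm: things are hung on over the tips, moving along +x. A hung crossbar lies along y, its axis 6 mm above the point.
- carousel: Fixed housing of the probe carousel, 244 mm across: round base and a clear half hood, roof 194 mm above the bench, over all of the turntable but the open side (from 21 mm on the -x side of the axis outward). Origin: on the axis, on the bench; its -x axis points to the open side. A probe lifts out freely when its pocket stands straight out along -x; its neighbours are then out of the way.
- knob (a point): Black wing knob on the axis of the turntable, which it turns: an upright bar 42 mm long, 14 mm thick, 30 mm high, top 238 mm above the bench. This point: on the axis, 225 mm above the bench; its x axis runs along the bar. The turntable turns endlessly both ways with slight friction (0.06 N m). Six sleeves stand on it 90 mm from the axis, 60 degrees apart (none in line with the bar), rims 82 mm up.
- probe_a_head (a point): Probe a (white shaft, black tip; it may be absent: then None): a straight stick 150 mm long, 0.045 kg, with a round shaft 12 mm across and a black head 18 mm across and 40 mm long at the top. This point is the middle of the head, 130 mm above the probe's tip; z runs up the shaft. It starts upright in a carousel pocket, its tip 24 mm above the bench.
- probe_a_ring (a point): Immersion ring of probe a: a black ring line 2 mm wide round the shaft, 62 mm above the tip and 68 mm below the middle of the head; this point is the ring's centre on the shaft's axis.
- probe_b_head (a point): Probe b (bare steel shaft; it may be absent: then None): a straight stick 150 mm long, 0.045 kg, with a round shaft 12 mm across and a black head 18 mm across and 40 mm long at the top. This point is the middle of the head, 130 mm above the probe's tip; z runs up the shaft. It starts upright in a carousel pocket, its tip 24 mm above the bench.
- probe_b_ring (a point): Immersion ring of probe b: a black ring line 2 mm wide round the shaft, 72 mm above the tip and 58 mm below the middle of the head; this point is the ring's centre on the shaft's axis.
- probe_c_head (a point): Probe c (grey shaft, steel tip; it may be absent: then None): a straight stick 150 mm long, 0.045 kg, with a round shaft 12 mm across and a black head 18 mm across and 40 mm long at the top. This point is the middle of the head, 130 mm above the probe's tip; z runs up the shaft. It starts upright in a carousel pocket, its tip 24 mm above the bench.
- probe_c_ring (a point): Immersion ring of probe c: a black ring line 2 mm wide round the shaft, 82 mm above the tip and 48 mm below the middle of the head; this point is the ring's centre on the shaft's axis.
- probe_d_head (a point): Probe d (white shaft, black tip; it may be absent: then None): a straight stick 150 mm long, 0.045 kg, with a round shaft 12 mm across and a black head 18 mm across and 40 mm long at the top. This point is the middle of the head, 130 mm above the probe's tip; z runs up the shaft. It starts upright in a carousel pocket, its tip 24 mm above the bench.
- probe_d_ring (a point): Immersion ring of probe d: a black ring line 2 mm wide round the shaft, 92 mm above the tip and 38 mm below the middle of the head; this point is the ring's centre on the shaft's axis.
- small_beaker: Bystander: small glass beaker, 58 mm high, on the bench; origin at its underside.
- filter_carton: Bystander: small white carton, 52 x 75 x 40 mm, on the bench; origin at its underside.
- buffer_bottle: Bystander: white plastic bottle, 50 mm across, 100 mm high, behind the work; origin at its underside.
Not all that is in view belongs to the job. Leave any blue look-alike of the part that bears cover_bar alone.

How it is judged:
At the end, for the whole second after the job is handed in: The cover hangs level (within 0.3 rad) by its crossbar across both prongs of the hanger, between the bent-up tips and the clamp, at rest; every probe present stands upright (within 0.12 rad) in a gland of the lid with its ring within 4.5 mm of the centre of the gland's mouth, at rest (x of cover_bar in the frame of hanger_saddle between -0.015 and 0.09 m and y of cover_bar in the frame of hanger_saddle between -0.018 and 0.018 m and z of cover_bar in the frame of hanger_saddle between 0.002 and 0.02 m and angle between the y axis of cover_bar and the y axis of hanger_saddle, either way round below 0.4 rad and angle between cover_bar's own z axis and vertical below 0.3 rad and contact force between cover and hanger above 0.3 N and linear speed of cover below 0.05 m/s and (distance between probe_a_ring and port_1 below 0.0045 m or distance between probe_a_ring and port_2 below 0.0045 m or distance between probe_a_ring and port_3 below 0.0045 m or distance between probe_a_ring and port_4 below 0.0045 m) and angle between each of probe_a_ring, probe_b_ring, probe_c_ring, probe_d_ring's own z axis and vertical below 0.12 rad and linear speed of each of probe_a, probe_b, probe_c, probe_d below 0.02 m/s and (distance between probe_b_ring and port_1 below 0.0045 m or distance between probe_b_ring and port_2 below 0.0045 m or distance between probe_b_ring and port_3 below 0.0045 m or distance between probe_b_ring and port_4 below 0.0045 m) and (distance between probe_c_ring and port_1 below 0.0045 m or distance between probe_c_ring and port_2 below 0.0045 m or distance between probe_c_ring and port_3 below 0.0045 m or distance between probe_c_ring and port_4 below 0.0045 m) and (distance between probe_d_ring and port_1 below 0.0045 m or distance between probe_d_ring and port_2 below 0.0045 m or distance between probe_d_ring and port_3 below 0.0045 m or distance between probe_d_ring and port_4 below 0.0045 m)); the robot touches nothing.
It fails at once if the small beaker is displaced by more than 40 mm (distance of small_beaker from where it was at the start of the episode above 0.04 m).
It fails at once if the filter carton is displaced by more than 40 mm (distance of filter_carton from where it was at the start of the episode above 0.04 m).
It fails at once if the buffer bottle is displaced by more than 40 mm (distance of buffer_bottle from where it was at the start of the episode above 0.04 m).
Of probe_a, probe_b, probe_c, probe_d only 3 to 4 are there at a start; the rules pass over those that are not, and their reading is None.
At some moment in a run one of cover may be knocked a few centimetres aside while the robot is not near it.
It also fails if it takes over 210 s, if anything falls off the work surface, if the arm or the gripper's body presses on something with over 40 N, if the wrist force passes 120 N, or if a joint passes its speed limit or range.

ROBOT

A 6-joint arm with a two-finger parallel gripper is mounted at the origin on a cart in front of the work surface, level with it; the furniture and walls round the work are solid. World frame = base frame: x ahead of the robot, y to its left, z up, the work surface at z = 0. Lengths are in m, angles in rad, forces in N, time in s.
With the tool pointing down it reaches from about 0.35 to 0.875 m from the base axis. Payload 4.2 kg.
Tool frame: the origin (TCP) lies between the finger pads; the fingertips stand bot.finger_overhang ahead of it and the grasp point (between the pads) lies 8 mm behind it (bot.finger_overhang is the distance from the TCP to the fingertips, in m); z points along the fingers, y is the line along which they close (so a half turn about z gives the same grasp; the last joint's range is limited). The gripper opens to 85 mm and grips with 20 to 120 N. Pads are 22 mm wide; open, the fingers measure 114 mm over their backs; the gripper's body (76 mm by 85 mm) begins 54 mm behind the grasp point. The pads swing forward as they close: fully open they stand 13 mm farther back than shut.
Start: joints at [-0.884, 0.385, 0.008, 0, -1.194, -0.259], TCP at [0.259, -0.569, 0.242] pointing down, gripper open.
Joint ranges: [-3.14, 3.14], [-1.21, 2.06], [-1.07, 1.41], [-3.16, 2.05], [-2.99, -0.16], [-3.1, 3.1]. Speed limits (rad/s): [2.79, 2.79, 3.14, 3.14, 3.14, 3.14].

INTERFACE

Orientations are given as a unit quaternion [w, x, y, z].
In Python, from plant import bot gives the robot as it stands. The module is installed in compiled form; this text tells all that it offers.
- The arm moves only by the tool play_rows, never from a script. Its argument "deltas" is text: rows parted by semicolons, each of 7 numbers parted by spaces: the shift along the tool's x, y, z normalised to -1 to 1, where 1 is 1 m, then the turn, a rotation vector about the tool's x, y, z normalised to -1 to 1, where 1 is 60 degrees, then the gripper's target within -1 to 1 (fully open at 1, half-way at 0, shut at -1). A call has 1 to 12 rows; each row shifts and turns the commanded pose from where the row before left it, along the tool's axes as they then stand; what a row does not reach is not made up. A row lasts 1/12 s, in which the tool goes at most 41.7 mm and 7.16 degrees, less where a joint would pass 70% of its speed; a pose out of reach is approached as far as the arm can. A call with a number of a shift or a turn outside -1 to 1 is refused whole. A call with a gripper value outside its range is refused whole. The fingers move at their own pace and stop on an object; the grip force is fixed at half the most. Time passes only in rows, so rows that do not move let the fingers close. It gives the time, the measured TCP pose, the force, the opening and the grip force at its end, in the units of the state.
- bot.state(): the state, without advancing time (a new reading comes with each control period).
- bot.read_camera(name): name is "side" or "top" or "wrist"; returns (picture, depth): 420x560x3 uint8, red, green, blue; 420x560 float32, m along the optical axis (not along the pixel's ray), 0 where there is no reading.
- bot.camera_info(name): a dict with "mtx" (3x3 intrinsics, pixels), "xyz" and "attitude" of the camera in the world. Camera axes: x right, y up, looking along -z (the intrinsics and any distortion apply to the point x, -y, -z); pixel columns grow to the right and rows downward; lengths in m; the calibration is good to about 2 mm. A picture is of the moment at which its call begins: read the wrist's pose just before it. camera_info takes no time and is no camera call; for the wrist camera it gives the pose at the moment of the call.
- bot.sign_off(): hands the job in; it is judged then, once.
The state is a dict: "time": time; "q": joint angles; "qd": joint speeds; "joint_efforts": joint torques, N m; "position": TCP position; "tool_rot": TCP orientation; "wrist_force": force on the tool from outside, world axes, zero at the start; "ft_torque": the same for the moment, N m; "gripper_width": finger opening in m; "finger_force": force on a finger pad.
Only numpy, scipy, OpenCV 4.12 (cv2) and the standard library are available. Lean on these libraries where they do the work, as an engineer would, in place of code of your own. Each camera call takes 0.05 s, during which the arm holds its last target. There are 200 camera calls.

## Working session

There is one attempt and no reset: what is moved stays moved. The work goes in short steps, Python scripts to look and compute and a tool call to move; the robot and the scene stay as the last step left them, time stands still between calls to the robot, and variables do not carry over. Pictures are saved under pics/ and viewed, at most 14 in all, crops included, and the job is handed in when it is done.

Besides the shell and the picture viewer there is one more tool, called after "Call:" by a JSON object that holds its "op" and its "data", one argument or row to a line. play_rows: Moves the arm, as the interface text tells. Its arguments: {"type":"object","properties":{"deltas":{"type":"string"}},"required":["deltas"]}

```bash
ls; mkdir -p pics; cat > h.py <<'E'
import numpy as np,cv2
from plant import bot
from scipy.spatial.transform import Rotation as R
def rot(q): return R.from_quat([q[1],q[2],q[3],q[0]])
def shot(n):
    i=bot.camera_info(n); p,d=bot.read_camera(n); np.savez('pics/last_%s.npz'%n,p=p,d=d,K=i['mtx'],t=i['xyz'],q=i['attitude']); return p,d
def load(n): return np.load('pics/last_%s.npz'%n)
def px(z,u,v,depth=None,plane=None):
    K=z['K'];r=np.array([(u-K[0,2])/K[0,0],-(v-K[1,2])/K[1,1],-1.]);r=rot(z['q']).apply(r)
    t=z['t']
    s=depth if plane is None else (plane-t[2])/r[2]
    return t+s*r
def cloud(z):
    d=z['d'];h,w=d.shape;u,v=np.meshgrid(np.arange(w),np.arange(h));K=z['K']
    P=np.stack([(u-K[0,2])/K[0,0]*d,-(v-K[1,2])/K[1,1]*d,-d],-1)
    return rot(z['q']).apply(P.reshape(-1,3)).reshape(h,w,3)+z['t']
def proj(z,P):
    c=rot(z['q']).inv().apply(np.atleast_2d(P)-z['t']);K=z['K']
    return np.c_[K[0,0]*c[:,0]/-c[:,2]+K[0,2],-K[1,1]*c[:,1]/-c[:,2]+K[1,2]]
E
python3 - <<'E'
from h import *
for n in('side','top','wrist'):
    p,d=shot(n); cv2.imwrite('pics/%s0.png'%n,cv2.resize(p[:,:,::-1],(784,588)))
    i=bot.camera_info(n);print(n,i)
print(bot.state(),bot.finger_overhang)
E
```

```text
pics
side {'mtx': array([[402.61431601,   0.        , 279.18509351],
       [  0.        , 402.61431601, 205.28080385],
       [  0.        ,   0.        ,   1.        ]]), 'xyz': array([-0.34004789,  0.19889545,  0.80134482]), 'attitude': array([-0.55165404, -0.28569043,  0.35711067,  0.69751758])}
top {'mtx': array([[415.52000847,   0.        , 275.90345025],
       [  0.        , 415.52000847, 205.31596318],
       [  0.        ,   0.        ,   1.        ]]), 'xyz': array([0.38696399, 0.02067133, 1.18033956]), 'attitude': array([-0.69595514, -0.05637688,  0.07266876,  0.71217087])}
wrist {'mtx': array([[352.07389294,   0.        , 280.25120055],
       [  0.        , 352.07389294, 212.55137223],
       [  0.        ,   0.        ,   1.        ]]), 'xyz': array([ 0.19074697, -0.60061445,  0.37266263]), 'attitude': array([ 0.53545266, -0.0800744 , -0.12653113,  0.83118494])}
{'time': 0.15, 'q': array([-8.84439106e-01,  3.85403253e-01,  6.96346815e-03, -3.28792959e-04,
       -1.19401772e+00, -2.58592021e-01]), 'qd': array([ 1.23642722e-03, -2.09837949e-03,  5.61481676e-03,  2.97473301e-03,
        6.30746117e-05, -3.96027742e-04]), 'joint_efforts': array([-2.87561215e-05, -3.92677867e+01,  1.88582468e+01,  4.18860331e+00,
       -3.38968748e-03, -6.99673151e-06]), 'position': array([ 0.2591099 , -0.5683067 ,  0.24147152]), 'tool_rot': array([-2.41920630e-04, -2.12196314e-01,  9.77226694e-01,  8.09137883e-04]), 'wrist_force': array([ 0.61944858, -0.65987701,  0.86446737]), 'ft_torque': array([-0.02702087, -0.0270838 , -0.00022627]), 'finger_force': 0.0, 'gripper_width': 0.08536730411184174} 0.011
```

View pics/side0.png

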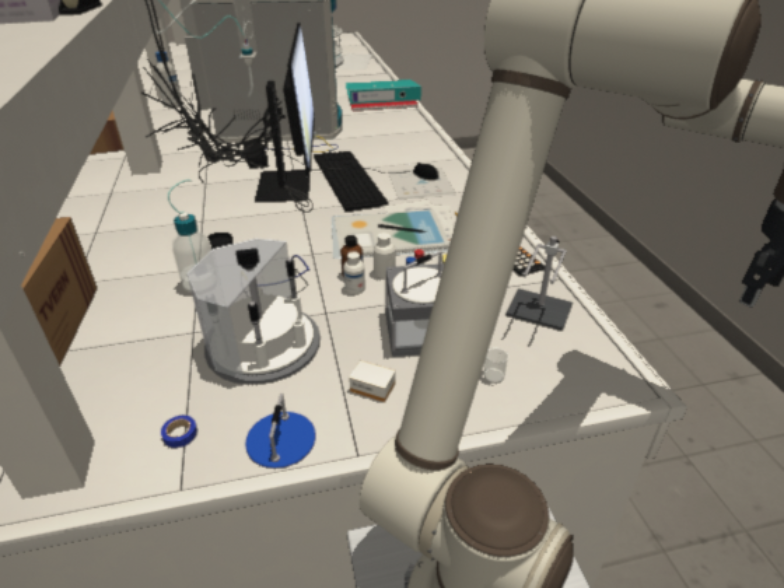

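View pics/top0.png

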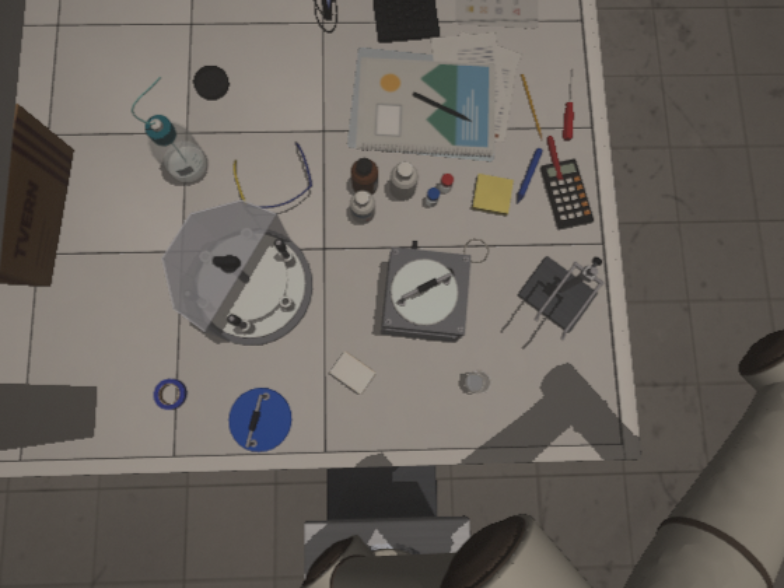

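The side view shows the carousel with its hood at about (255,310), the blue decoy cover at (280,440), the cell at (415,305) and the hanger at (545,280). In the top view the hood's open side faces lower-right, with probe heads at (282,250), (236,321) and perhaps (286,301). The bar of the white cover is at (427,287), and the hanger prongs run from (590,270) to (505,330).

```bash
python3 - <<'E'
from h import *
z=load('top');p=z['p'][:,:,::-1]
a=cv2.resize(p[135:255,115:240],None,fx=4,fy=4,interpolation=3);b=cv2.resize(p[160:280,268:343],None,fx=4,fy=4,interpolation=3)
cv2.imwrite('pics/cropA.png',np.hstack([a,b]))
cv2.imwrite('pics/cropB.png',cv2.resize(p[170:260,345:445],None,fx=6,fy=6,interpolation=3))
w=load('wrist');print('wrist cam axis',rot(w['q']).as_matrix(),'tcp',rot(bot.state()['tool_rot']).as_matrix())
E
```

```text
wrist cam axis [[-0.41372723 -0.86990419 -0.26850788]
 [ 0.91039692 -0.39445156 -0.12484155]
 [ 0.00268684 -0.2960991   0.95515345]] tcp [[-9.09945332e-01 -4.14727413e-01 -8.16214746e-04]
 [-4.14728196e-01  9.09944139e-01  1.47875294e-03]
 [ 1.29430442e-04  1.68409161e-03 -9.99998574e-01]]
```

View pics/cropA.png

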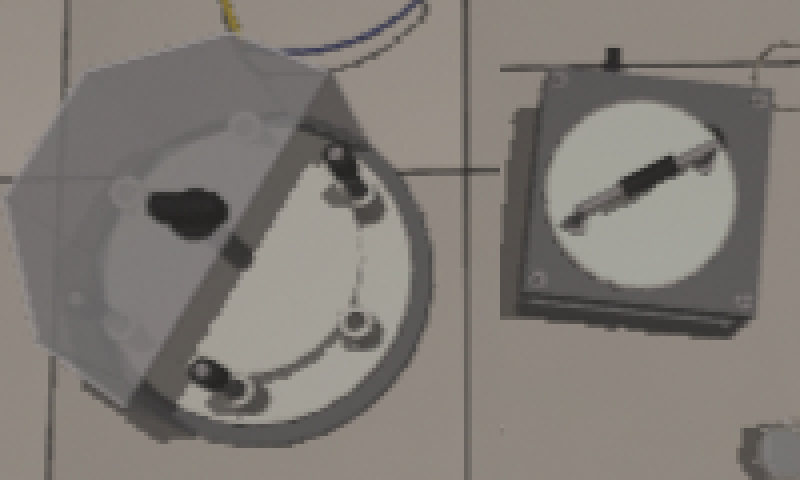

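View pics/cropB.png

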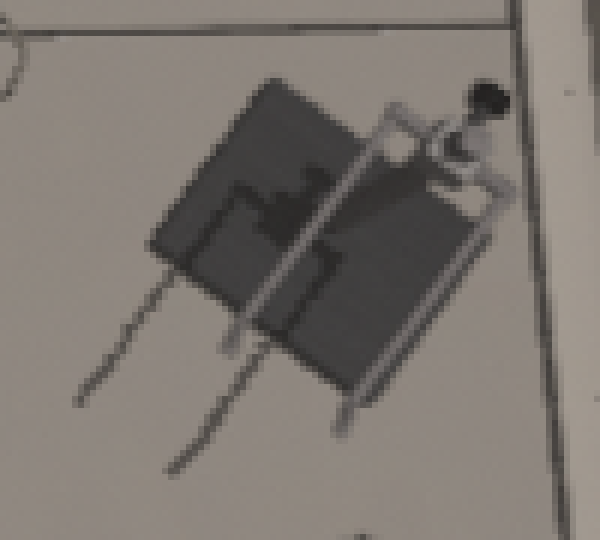

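Crop A shows the carousel sleeves, with probe heads at (340,155) and (205,375) and an empty sleeve at (355,322). The knob is at (190,212). The cover disc is centred at (642,193), with its crossbar running from (575,222) to (715,145). Crop B shows the prong tips at (228,350) and (342,432), and the rear rod from (392,105) to (505,190).

```bash
cat >> h.py <<'E'
def plan(pos,yaw=None,g=1,step=0.04,vec=None,frm=None):
    """print tool-frame total shift and rotvec to reach pos; tool straight down with tool x axis at yaw"""
    s=bot.state();T=rot(s['tool_rot']) if frm is None else frm[1];p0=s['position'] if frm is None else frm[0]
    if yaw is None: x=T.as_matrix()[:,0]; yaw=np.arctan2(x[1],x[0])
    Tg=R.from_matrix(np.array([[np.cos(yaw),np.sin(yaw),0],[np.sin(yaw),-np.cos(yaw),0],[0,0,-1]])) if vec is None else vec
    d=T.inv().apply(np.array(pos)-p0); r=(T.inv()*Tg).as_rotvec()/np.deg2rad(60)
    n=int(max(np.ceil(np.linalg.norm(d)/step),np.ceil(np.linalg.norm(r)*60/7.0)))
    print('n',n,'total shift',d.round(4),'rot',r.round(4),'| per row',(d/n).round(4),'rot/row',(r/n).round(4))
    # rotate-in-place order: shift first rows then rotate gives exact
    return d,r
def st():
    s=bot.state();x=rot(s['tool_rot']).as_matrix()
    print('t',round(s['time'],2),'pos',s['position'].round(4),'yaw',round(np.arctan2(x[1,0],x[0,0]),4),'zax',x[:,2].round(3),'w',round(s['gripper_width'],4),'F',s['wrist_force'].round(1),'ff',round(s['finger_force'],1),'q',s['q'].round(2))
E
python3 - <<'E'
from h import *
z=load('top')
A=lambda x,y:(115+(x+.5)/4-.5,135+(y+.5)/4-.5)
C=lambda x,y:(268+(x-500+.5)/4-.5,160+(y+.5)/4-.5)
B=lambda x,y:(345+(x+.5)/6-.5,170+(y+.5)/6-.5)
pr=lambda n,uv,h:print(n,px(z,*uv,plane=h).round(4))
for n,x,y in(('corner TL',553,74),('TR',765,93),('BR',752,308),('BL',528,283)):pr(n,C(x,y),.126)
pr('disc',C(642,193),.133)
for q in((575,222),(707,150),(650,176)):pr('bar',C(*q),.191)
for q in((228,350),(342,432)):pr('tip',B(*q),.166)
for q in((392,105),(505,190)):pr('rod',B(*q),.15)
for q in((455,145),):pr('rodtop',B(*q),.19)
pr('knob',A(190,212),.238)
for q in((368,203),(355,322),(240,388),(245,125),(125,190),(125,330)):pr('sleeve',A(*q),.082)
for q in((335,152),(205,370)):pr('head',A(*q),.174)
c=cloud(z)
# knob points
m=(c[...,2]>.205)&(c[...,2]<.26)&(c[...,1]>0)&(c[...,1]<.5);print('knob?',m.sum(),np.median(c[m],0))
m=(c[...,2]>.125)&(c[...,2]<.2)&(c[...,1]<-.1)&(c[...,0]>.3)
print(m.sum(),c[m].min(0),c[m].max(0))
E
```

```text
corner TL [ 0.6535 -0.021   0.126 ]
TR [ 0.638  -0.1593  0.126 ]
BR [ 0.4974 -0.1438  0.126 ]
BL [ 0.5166 -0.0013  0.126 ]
disc [ 0.5721 -0.0756  0.133 ]
bar [ 0.545  -0.0292  0.191 ]
bar [ 0.5876 -0.1109  0.191 ]
bar [ 0.5722 -0.0756  0.191 ]
tip [ 0.5118 -0.2674  0.166 ]
tip [ 0.477 -0.312  0.166]
rod [ 0.6174 -0.3499  0.15  ]
rod [ 0.5795 -0.3951  0.15  ]
rodtop [ 0.5911 -0.3601  0.19  ]
knob [0.608  0.2587 0.238 ]
sleeve [0.6484 0.1786 0.082 ]
sleeve [0.5672 0.1868 0.082 ]
sleeve [0.5246 0.2623 0.082 ]
sleeve [0.7046 0.2623 0.082 ]
sleeve [0.6607 0.342  0.082 ]
sleeve [0.5651 0.339  0.082 ]
head [0.6595 0.186  0.174 ]
head [0.5245 0.2634 0.174 ]
knob? 627 [0.13906685 0.10817115 0.22226696]
1258 [ 0.47599104 -0.39412964  0.12500137] [ 0.64704499 -0.10000807  0.19707884]
```

```bash
python3 - <<'E'
from h import *
st();plan([.259,-.568,.38]); plan([.54,-.17,.38],yaw=np.deg2rad(-62.5))
E
```

```text
t 0.15 pos [ 0.2591 -0.5683  0.2415] yaw -2.7139 zax [-0.001  0.001 -1.   ] w 0.0854 F [ 0.6 -0.7  0.9] ff 0.0 q [-0.88  0.39  0.01 -0.   -1.19 -0.26]
n 4 total shift [-0.      0.0006 -0.1385] rot [ 0.0016 -0.0001 -0.    ] | per row [-0.      0.0001 -0.0346] rot/row [ 0.0004 -0.     -0.    ]
n 14 total shift [-0.4208  0.2462 -0.1382] rot [ 1.30e-03  1.20e-03 -1.55e+00] | per row [-0.0301  0.0176 -0.0099] rot/row [ 1.000e-04  1.000e-04 -1.107e-01]
```

Call:
{"op": "play_rows", "data": {
  "deltas": "0 0 -0.035 0 0 0 1;0 0 -0.035 0 0 0 1;0 0 -0.035 0 0 0 1;0 0 -0.034 0 0 0 1;-0.035 0.0205 0 0 0 0 1;-0.035 0.0205 0 0 0 0 1;-0.035 0.0205 0 0 0 0 1;-0.035 0.0205 0 0 0 0 1;-0.035 0.0205 0 0 0 0 1;-0.035 0.0205 0 0 0 0 1;-0.035 0.0205 0 0 0 0 1;-0.035 0.0205 0 0 0 0 1"
}}

```text
time: 1.15
position: [0.4466, -0.3013, 0.3812]
tool_rot: [-0.0, -0.212, 0.977, 0.0]
wrist_force: [0.3, -0.5, 0.2]
gripper_width: 0.0854
finger_force: 0.0
```

Call:
{"op": "play_rows", "data": {
  "deltas": "-0.035 0.0205 0 0 0 0 1;-0.035 0.0205 0 0 0 0 1;-0.035 0.0205 0 0 0 0 1;-0.035 0.0205 0 0 0 0 1;0 0 0 0 0 -0.11 1;0 0 0 0 0 -0.11 1;0 0 0 0 0 -0.11 1;0 0 0 0 0 -0.11 1;0 0 0 0 0 -0.11 1;0 0 0 0 0 -0.11 1;0 0 0 0 0 -0.11 1;0 0 0 0 0 -0.11 1"
}}

```text
time: 2.15
position: [0.5392, -0.1705, 0.3809]
tool_rot: [-0.0, -0.627, 0.779, 0.0]
wrist_force: [-0.1, -0.8, 0.5]
gripper_width: 0.0853
finger_force: 0.0
```

Call:
{"op": "play_rows", "data": {
  "deltas": "0 0 0 0 0 -0.11 1;0 0 0 0 0 -0.11 1;0 0 0 0 0 -0.11 1;0 0 0 0 0 -0.11 1;0 0 0 0 0 -0.11 1;0 0 0 0 0 -0.12 1;0 0 0 0 0 0 1;0 0 0 0 0 0 1"
}}

```text
time: 2.82
position: [0.5393, -0.1706, 0.381]
tool_rot: [0.0, 0.854, -0.52, -0.0]
wrist_force: [-0.5, 0.0, 0.1]
gripper_width: 0.0852
finger_force: 0.0
```

```bash
python3 - <<'E'
from h import *
st();p,d=shot('wrist');cv2.imwrite('pics/w1.png',cv2.resize(p[:,:,::-1],(784,588),interpolation=3))
E
```

```text
t 2.82 pos [ 0.5393 -0.1706  0.381 ] yaw -1.0945 zax [-0.001  0.    -1.   ] w 0.0852 F [-0.5  0.   0.1] ff 0.0 q [-0.02  0.22  0.12 -0.   -1.47  0.5 ]
```

View pics/w1.png

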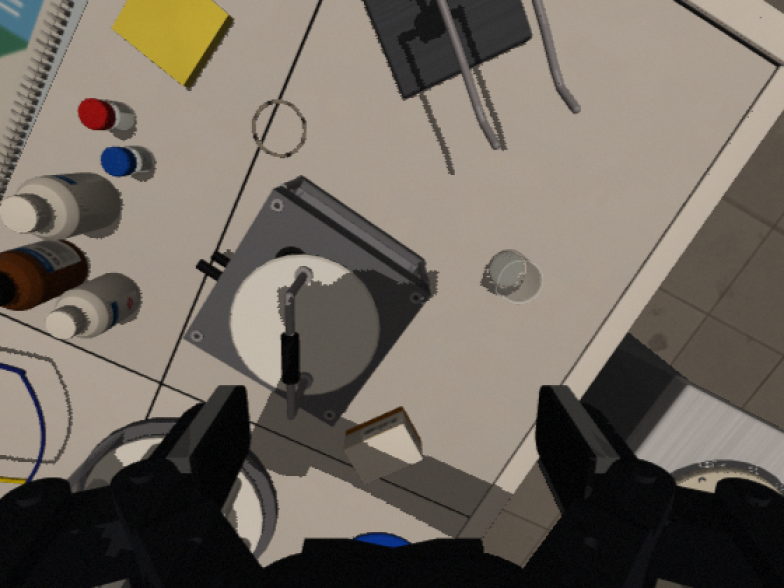

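The wrist view shows the cover bar between (290,298) and (291,412), with its grip at (290,358). The lid corners are at (275,190), (428,297), (333,425) and (185,337), with one gland visible at (288,253). The prong tips are at (496,146) and (574,107).

```bash
python3 - <<'E'
from h import *
z=load('wrist')
def S(n,x,y,h): q=px(z,(x+.5)/1.4-.5,(y+.5)/1.4-.5,plane=h);print(n,q.round(4));return q
for q in((275,190),(428,297),(333,425),(185,337)):S('corner',*q,.126)
for q in((277,205),(417,298),(330,415),(196,336)):S('screw',*q,.126)
a=S('bar',290,298,.191);b=S('bar',291,412,.191);S('grip',290.5,358,.191)
print(np.rad2deg(np.arctan2(*(b-a)[[1,0]])))
c=cloud(z);m=(np.abs(c[...,2]-.133)<.003)&(np.hypot(c[...,0]-.57,c[...,1]+.075)<.09)&(z['p'].min(-1)>110)
print('disc',m.sum(),(c[m][:,:2].min(0)+c[m][:,:2].max(0))/2,np.median(c[m],0))
m=(c[...,2]>.183)&(c[...,2]<.2)&(np.hypot(c[...,0]-.57,c[...,1]+.075)<.08);print('bar pts',m.sum(),c[m].mean(0),c[m].min(0),c[m].max(0))
m=(np.abs(c[...,2]-.126)<.002)&(np.hypot(c[...,0]-.57,c[...,1]+.075)<.13)
r=cv2.minAreaRect(c[m][:,:2].astype(np.float32));print('lid',r)
S('tip',496,146,.166);S('tip',574,107,.166);S('gland',288,253,.126)
m=(c[...,2]>.14)&(c[...,2]<.175)&(c[...,1]<-.2);print('prong',m.sum())
for P in c[m][::25]:print(P.round(3))
E
```

```text
corner [ 0.6391 -0.1674  0.126 ]
corner [ 0.4936 -0.1455  0.126 ]
corner [ 0.512  -0.0016  0.126 ]
corner [ 0.6586 -0.0211  0.126 ]
screw [ 0.6332 -0.1576  0.126 ]
screw [ 0.5012 -0.1406  0.126 ]
screw [ 0.5186 -0.0095  0.126 ]
screw [ 0.6507 -0.0261  0.126 ]
bar [ 0.5906 -0.1175  0.191 ]
bar [ 0.5546 -0.0372  0.191 ]
grip [ 0.5724 -0.0767  0.191 ]
114.16130118571809
disc 3166 [ 0.59744092 -0.07737396] [ 0.60479511 -0.07426539  0.13258578]
bar pts 833 [ 0.57353847 -0.08051975  0.19421438] [ 0.55070398 -0.12214451  0.18312189] [ 0.59454164 -0.03288023  0.1987864 ]
lid ((0.5762972831726074, -0.08360005170106888), (0.1510307639837265, 0.15040668845176697), 82.59637451171875)
tip [ 0.5119 -0.2694  0.166 ]
tip [ 0.4789 -0.3139  0.166 ]
gland [ 0.6104 -0.1268  0.126 ]
prong 1373
[ 0.589 -0.328  0.161]
[ 0.533 -0.356  0.16 ]
[ 0.583 -0.328  0.163]
[ 0.586 -0.326  0.159]
[ 0.53  -0.353  0.161]
[ 0.581 -0.325  0.16 ]
[ 0.525 -0.354  0.158]
[ 0.527 -0.351  0.158]
[ 0.578 -0.322  0.161]
[ 0.521 -0.352  0.158]
[ 0.523 -0.349  0.158]
[ 0.573 -0.321  0.158]
[ 0.576 -0.317  0.16 ]
[ 0.518 -0.347  0
[... 248 characters left out ...]
36  0.154]
[ 0.507 -0.334  0.153]
[ 0.557 -0.305  0.158]
[ 0.558 -0.303  0.156]
[ 0.501 -0.332  0.153]
[ 0.501 -0.33   0.151]
[ 0.55  -0.303  0.156]
[ 0.553 -0.299  0.156]
[ 0.495 -0.328  0.153]
[ 0.496 -0.326  0.152]
[ 0.545 -0.298  0.156]
[ 0.546 -0.296  0.156]
[ 0.547 -0.294  0.154]
[ 0.49  -0.322  0.155]
[ 0.541 -0.294  0.154]
[ 0.484 -0.322  0.157]
[ 0.488 -0.318  0.157]
[ 0.539 -0.29   0.154]
[ 0.484 -0.317  0.163]
[ 0.534 -0.289  0.154]
[ 0.479 -0.316  0.167]
[ 0.481 -0.313  0.162]
[ 0.534 -0.285  0.152]
[ 0.476 -0.313  0.169]
[ 0.528 -0.284  0.155]
[ 0.527 -0.28   0.152]
[ 0.522 -0.28   0.156]
[ 0.522 -0.275  0.157]
[ 0.519 -0.274  0.163]
[ 0.515 -0.273  0.167]
[ 0.511 -0.272  0.167]
```

```bash
python3 - <<'E'
from h import *
plan([.5725,-.0768,.381],yaw=np.deg2rad(-65.5));plan([.5725,-.0768,.182])
E
```

```text
n 3 total shift [-0.0681 -0.0725  0.0001] rot [0.0004 0.0003 0.0467] | per row [-0.0227 -0.0242  0.    ] rot/row [0.0001 0.0001 0.0156]
n 6 total shift [-0.068  -0.0726  0.1991] rot [0.0004 0.0003 0.    ] | per row [-0.0113 -0.0121  0.0332] rot/row [0.0001 0.0001 0.    ]
```

Call:
{"op": "play_rows", "data": {
  "deltas": "-0.0227 -0.0242 0 0 0 0 1;-0.0227 -0.0242 0 0 0 0 1;-0.0226 -0.0242 0 0 0 0.047 1;0 0 0.035 0 0 0 1;0 0 0.035 0 0 0 1;0 0 0.035 0 0 0 1;0 0 0.035 0 0 0 1;0 0 0.03 0 0 0 1;0 0 0.029 0 0 0 1;0 0 0 0 0 0 1;0 0 0 0 0 0 -1;0 0 0 0 0 0 -1"
}}

```text
time: 3.87
position: [0.5738, -0.0768, 0.1842]
tool_rot: [-0.001, 0.842, -0.54, 0.001]
wrist_force: [0.7, 1.0, 1.6]
gripper_width: 0.064
finger_force: 0.0
```

Call:
{"op": "play_rows", "data": {
  "deltas": "0 0 0 0 0 0 -1;0 0 0 0 0 0 -1;0 0 0 0 0 0 -1;0 0 0 0 0 0 -1;0 0 0 0 0 0 -1;0 0 0 0 0 0 -1;0 0 0 0 0 0 -1;0 0 0 0 0 0 -1"
}}

```text
time: 4.53
position: [0.5729, -0.0768, 0.1836]
tool_rot: [-0.0, 0.842, -0.54, 0.001]
wrist_force: [-1.5, 1.2, 5.6]
gripper_width: 0.0113
finger_force: 58.6
```

```bash
python3 - <<'E'
from h import *
st();plan([.45,-.257,.28],yaw=np.deg2rad(-127.2));
s=bot.state();p=s['position'].copy();p[2]=.28;plan(p)
d=np.array([.797,-.605,0]);S=np.array([.5129,-.305,.0])
print(S-d*.12,S+d*.02)
E
```

```text
t 4.53 pos [ 0.5729 -0.0768  0.1836] yaw -1.1402 zax [ 0.002 -0.    -1.   ] w 0.0113 F [-1.5  1.2  5.6] ff 58.6 q [ 0.15  0.35 -0.2   0.   -1.02  0.28]
n 9 total shift [ 0.1126  0.1867 -0.0966] rot [-1.7000e-03 -1.0000e-04  1.0312e+00] | per row [ 0.0125  0.0207 -0.0107] rot/row [-0.0002 -0.      0.1146]
n 3 total shift [ 0.0001 -0.0001 -0.0964] rot [-0.0014 -0.0009  0.    ] | per row [ 0.     -0.     -0.0321] rot/row [-0.0005 -0.0003  0.    ]
[ 0.41726 -0.2324   0.     ] [ 0.52884 -0.3171   0.     ]
```

```bash
python3 - <<'E'
from h import *
plan([.4173,-.2324,.2836])
E
```

```text
n 7 total shift [ 0.0766  0.2062 -0.1002] rot [-0.0014 -0.0009  0.    ] | per row [ 0.0109  0.0295 -0.0143] rot/row [-0.0002 -0.0001  0.    ]
```

Call:
{"op": "play_rows", "data": {
  "deltas": "0 0 -0.01 0 0 0 -1;0 0 -0.03 0 0 0 -1;0 0 -0.03 0 0 0 -1;0 0 -0.03 0 0 0 -1;0 0 0 0 0 0 -1"
}}

```text
time: 4.95
position: [0.5753, -0.0772, 0.2894]
tool_rot: [-0.003, 0.842, -0.54, 0.006]
wrist_force: [0.6, -0.2, -0.0]
gripper_width: 0.0109
finger_force: 58.9
```

Call:
{"op": "play_rows", "data": {
  "deltas": "0.0109 0.0295 0 0 0 0 -1;0.0109 0.0295 0 0 0 0 -1;0.0109 0.0295 0 0 0 0 -1;0.0109 0.0295 0 0 0 0 -1;0.0109 0.0294 0 0 0 0 -1;0.0109 0.0294 0 0 0 0 -1;0.0109 0.0294 0 0 0 0 -1;0 0 0 0 0 0.1 -1;0 0 0 0 0 0.1 -1;0 0 0 0 0 0.1 -1;0 0 0 0 0 0.1 -1;0 0 0 0 0 0.1 -1"
}}

```text
time: 5.95
position: [0.4162, -0.232, 0.2817]
tool_rot: [-0.0, -0.671, 0.741, 0.001]
wrist_force: [0.5, -0.4, -2.3]
gripper_width: 0.011
finger_force: 58.9
```

Call:
{"op": "play_rows", "data": {
  "deltas": "0 0 0 0 0 0.1 -1;0 0 0 0 0 0.1 -1;0 0 0 0 0 0.1 -1;0 0 0 0 0 0.1 -1;0 0 0 0 0 0.131 -1;0 0 0 0 0 0 -1;0 0 0 0 0 0 -1;0 0 0 0 0 0 -1"
}}

```text
time: 6.62
position: [0.4167, -0.232, 0.282]
tool_rot: [-0.0, -0.451, 0.892, 0.0]
wrist_force: [-0.1, -0.3, -1.5]
gripper_width: 0.011
finger_force: 58.9
```

```bash
python3 - <<'E'
from h import *
st();plan([.4173,-.2324,.176],yaw=np.deg2rad(-127.2))
p,d=shot('wrist');cv2.imwrite('pics/w2.png',p[:,:,::-1])
E
```

```text
t 6.62 pos [ 0.4167 -0.232   0.282 ] yaw -2.2055 zax [-0.001  0.    -1.   ] w 0.011 F [-0.1 -0.3 -1.5] ff 58.9 q [-0.17  0.1  -0.27 -0.   -1.2  -0.47]
n 3 total shift [-1.00e-04 -8.00e-04  1.06e-01] rot [ 0.0007 -0.0001  0.0139] | per row [-0.     -0.0003  0.0353] rot/row [ 0.0002 -0.      0.0046]
```

View pics/w2.png

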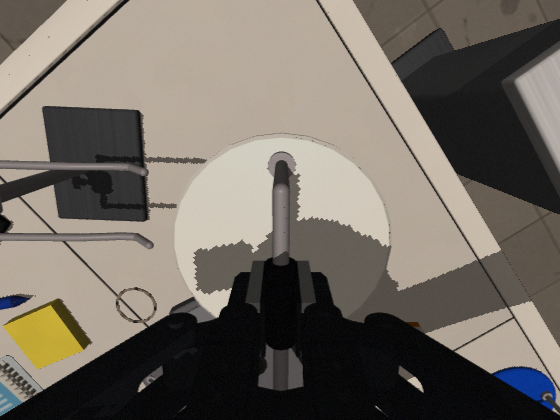

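The cover hangs straight in the gripper, with its bar vertical in the image. The prong tips are at (145,172) and (150,243).

```bash
python3 - <<'E'
from h import *
z=load('wrist')
for u,v,h in((145,173,.166),(150,243,.166),(60,164,.153),(60,237,.153),(10,163,.156),(10,236,.156)):print(px(z,u,v,plane=h).round(4))
E
```

```text
[ 0.4773 -0.3125  0.166 ]
[ 0.5109 -0.2709  0.166 ]
[ 0.5288 -0.3559  0.153 ]
[ 0.5719 -0.3157  0.153 ]
[ 0.5559 -0.3774  0.156 ]
[ 0.6003 -0.3391  0.156 ]
```

Call:
{"op": "play_rows", "data": {
  "deltas": "0 0 0.036 0 0 0.014 -1;0 0 0.036 0 0 0 -1;0 0 0.034 0 0 0 -1;0 0 0 0 0 0 -1;0 0 0 0 0 0 -1"
}}

```text
time: 7.08
position: [0.4162, -0.2322, 0.1756]
tool_rot: [-0.002, -0.444, 0.896, 0.001]
wrist_force: [0.6, -1.0, -0.6]
gripper_width: 0.0113
finger_force: 59.0
```

Call:
{"op": "play_rows", "data": {
  "deltas": "0 -0.03 0 0 0 0 -1;0 -0.03 0 0 0 0 -1;0 -0.03 0 0 0 0 -1;0 -0.025 0 0 0 0 -1;0 -0.02 0 0 0 0 -1;0 0 0 0 0 0 -1;0 0 0 0 0 0 -1"
}}

```text
time: 7.67
position: [0.526, -0.3151, 0.1786]
tool_rot: [0.001, -0.444, 0.896, -0.002]
wrist_force: [-0.9, 1.2, -2.0]
gripper_width: 0.0113
finger_force: 59.1
```

Call:
{"op": "play_rows", "data": {
  "deltas": "0 0 0.008 0 0 0 -1;0 0 0.008 0 0 0 -1;0 0 0.006 0 0 0 -1;0 0 0 0 0 0 -1;0 0 0 0 0 0 -1"
}}

```text
time: 8.08
position: [0.5236, -0.3136, 0.1538]
tool_rot: [-0.001, -0.444, 0.896, 0.0]
wrist_force: [0.6, -0.2, -1.6]
gripper_width: 0.0111
finger_force: 59.1
```

```bash
python3 - <<'E'
from h import *
st();p,d=shot('top');cv2.imwrite('pics/t2.png',cv2.resize(p[150:270,330:470,::-1],None,fx=5,fy=5,interpolation=3))
s=bot.state()['position'][:2]-np.array([.5125,-.305]);print(s@[.797,-.605],s@[.605,.797])
E
```

```text
t 8.08 pos [ 0.5236 -0.3136  0.1538] yaw -2.2221 zax [-0.001  0.    -1.   ] w 0.0111 F [ 0.6 -0.2 -1.6] ff 59.1 q [-0.27  0.43 -0.15  0.   -0.99 -0.38]
0.014528565121858086 -8.698724456058984e-05
```

Call:
{"op": "play_rows", "data": {
  "deltas": "0 0 0.002 0 0 0 -1;0 0 0.002 0 0 0 -1;0 0 0 0 0 0 -1;0 0 0 0 0 0 -1"
}}

```text
time: 8.47
position: [0.5245, -0.3141, 0.1507]
tool_rot: [0.0, -0.444, 0.896, -0.0]
wrist_force: [0.9, 0.1, -0.2]
gripper_width: 0.0109
finger_force: 59.4
```

Call:
{"op": "play_rows", "data": {
  "deltas": "0 0 0.001 0 0 0 -1;0 0 0.001 0 0 0 -1;0 0 0 0 0 0 -1;0 0 0 0 0 0 -1"
}}

```text
time: 8.8
position: [0.5246, -0.3142, 0.1503]
tool_rot: [0.0, -0.444, 0.896, -0.001]
wrist_force: [-1.4, 2.2, 6.6]
gripper_width: 0.011
finger_force: 60.1
```

Call:
{"op": "play_rows", "data": {
  "deltas": "0 0 0 0 0 0 -0.2;0 0 0 0 0 0 0;0 0 0 0 0 0 0;0 0 0 0 0 0 0;0 0 0 0 0 0 0;0 0 -0.02 0 0 0 0;0 0 -0.04 0 0 0 0;0 0 -0.04 0 0 0 0;0 0 -0.04 0 0 0 0;0 0 -0.04 0 0 0 0;0 0 0 0 0 0 0"
}}

```text
time: 9.72
position: [0.5268, -0.3161, 0.3386]
tool_rot: [0.005, -0.444, 0.896, -0.007]
wrist_force: [0.4, -1.5, 2.3]
gripper_width: 0.0429
finger_force: 0.0
```

```bash
python3 - <<'E'
from h import *
st();p,d=shot('wrist');p2,d=shot('top')
cv2.imwrite('pics/w3.png',np.hstack([cv2.resize(p[:,:,::-1],(400,300)),cv2.resize(p2[150:260,330:470,::-1],(400,300),interpolation=3)]))
E
```

```text
t 9.72 pos [ 0.5268 -0.3161  0.3386] yaw -2.2219 zax [ 0.016 -0.009 -1.   ] w 0.0429 F [ 0.4 -1.5  2.3] ff 0.0 q [-0.28  0.31  0.13  0.   -1.38 -0.38]
```

View pics/w3.png

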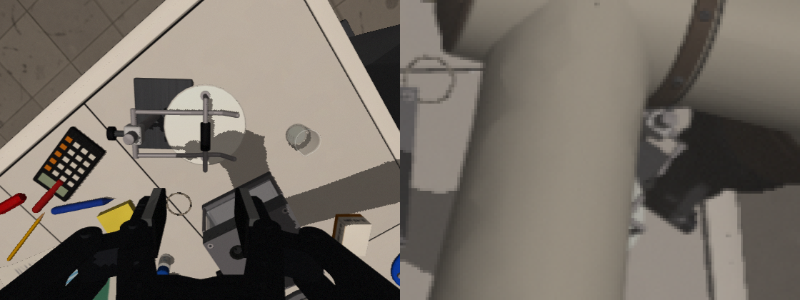

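The cover hangs across both prongs, its bar vertical at (205,140). Next comes an oblique look into the carousel from its open side.

```bash
python3 - <<'E'
from h import *
ax=np.array([.611,.262,0]);o=np.array([-.496,-.868,0]);a=np.deg2rad(40)
z=np.sin(a)*-o+np.array([0,0,-np.cos(a)]);x=o*np.cos(a)+np.array([0,0,-np.sin(a)]);y=np.cross(z,x)
plan(ax+o*.21+np.array([0,0,.27]),vec=R.from_matrix(np.c_[x,y,z]))
E
```

```text
n 10 total shift [-0.3021  0.2535  0.06  ] rot [-0.0485 -0.664  -0.1201] | per row [-0.0302  0.0254  0.006 ] rot/row [-0.0048 -0.0664 -0.012 ]
```

Call:
{"op": "play_rows", "data": {
  "deltas": "-0.0302 0.0254 0.006 0 0 0 0;-0.0302 0.0254 0.006 0 0 0 0;-0.0302 0.0254 0.006 0 0 0 0;-0.0302 0.0254 0.006 0 0 0 0;-0.0302 0.0254 0.006 0 0 0 0;-0.0302 0.0254 0.006 0 0 0 0;-0.0302 0.0254 0.006 0 0 0 0;-0.0302 0.0254 0.006 0 0 0 0;-0.0302 0.0254 0.006 0 0 0 0;-0.0302 0.0254 0.006 0 0 0 0"
}}

```text
time: 10.65
position: [0.504, 0.0817, 0.2664]
tool_rot: [-0.002, -0.443, 0.896, 0.0]
wrist_force: [0.9, -0.2, 0.3]
gripper_width: 0.0429
finger_force: 0.0
```

Call:
{"op": "play_rows", "data": {
  "deltas": "0 0 0 -0.0069 -0.095 -0.0172 0;0 0 0 -0.0069 -0.095 -0.0172 0;0 0 0 -0.0069 -0.095 -0.0172 0;0 0 0 -0.0069 -0.095 -0.0172 0;0 0 0 -0.0069 -0.095 -0.0172 0;0 0 0 -0.0069 -0.095 -0.0172 0;0 0 0 -0.0069 -0.095 -0.0172 0;0 0 0 0 0 0 0;0 0 0 0 0 0 0"
}}

```text
time: 11.4
position: [0.505, 0.0783, 0.2665]
tool_rot: [0.293, -0.469, 0.815, 0.173]
wrist_force: [0.5, 0.3, -0.2]
gripper_width: 0.043
finger_force: 0.0
```

```bash
python3 - <<'E'
from h import *
st();p,d=shot('wrist');cv2.imwrite('pics/w4.png',cv2.resize(p[:,:,::-1],(784,588),interpolation=3))
E
```

```text
t 11.4 pos [0.505  0.0783 0.2665] yaw -2.1002 zax [ 0.314  0.557 -0.769] w 0.043 F [ 0.5  0.3 -0.2] ff 0.0 q [ 0.1   0.07 -0.26 -0.71 -0.93 -0.27]
```

View pics/w4.png

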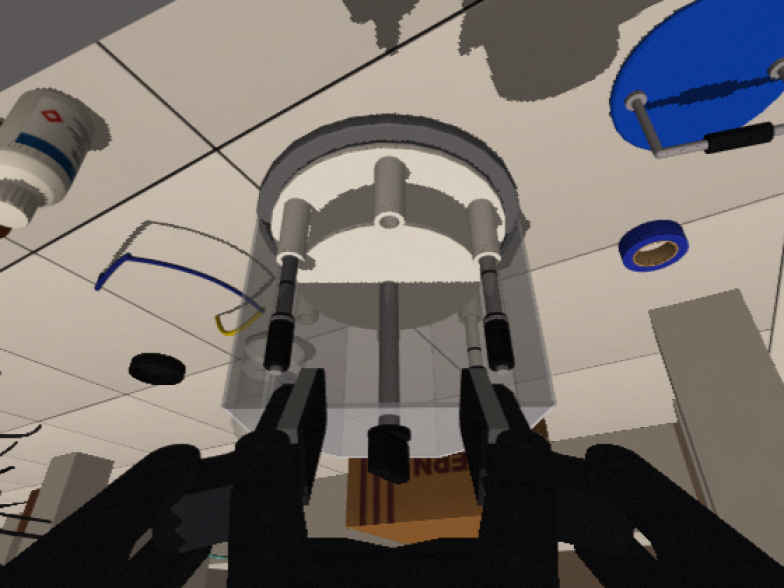

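The image is upside-down relative to the carousel. The front sleeve at (389,222) is empty. Dark-shaft probes stand at left (285,290) and right (490,290), and a white-shafted probe with its ring near (474,348) stands behind the right one. The hood's roof edge runs from (222,408) to (554,405).

```bash
python3 - <<'E'
from h import *
z=load('wrist')
S=lambda x,y,h:px(z,(x+.5)/1.4-.5,(y+.5)/1.4-.5,plane=h)
a,b=S(222,408,.194),S(554,405,.194);print('roof',a,b,np.rad2deg(np.arctan2(*(b-a)[[1,0]])))
f,l,r=S(389,222,.082),S(291,262,.082),S(487,260,.082);print('rims',f,l,r)
# circle: centre = l + r - f for 60deg spacing
print('centre',l+r-f, [np.linalg.norm(q-(l+r-f)) for q in(f,l,r)])
c=l+r-f
for q in(f,l,r):print(np.rad2deg(np.arctan2(*(q-c)[[1,0]])))
print('backright rim?',S(470,318,.082),S(307,315,.082))
p=z['p'].astype(int)
for n,q in(('L',l),('R',r),('BR',2*c-l)):
    H=np.arange(.080,.182,.003);uv=proj(z,np.array([[q[0],q[1],h] for h in H]))
    print(n,uv[0]*1.4,[(int(round(h*1000)),int(p[int(round(v)),int(round(u))].mean())) for h,(u,v) in zip(H,uv)])
uv=proj(z,[[c[0],c[1],.238]]);print('knob proj',uv*1.4)
t=load('top')
img=cv2.resize(p.astype(np.uint8)[140:290,140:400,::-1],None,fx=3,fy=3,interpolation=3)
cv2.imwrite('pics/w4c.png',img)
E
```

```text
roof [0.70449339 0.18303716 0.194     ] [0.50170415 0.29961509 0.194     ] 150.10659396864838
rims [0.56803172 0.18371645 0.082     ] [0.65859238 0.18482096 0.082     ] [0.52384717 0.26171437 0.082     ]
centre [0.61440783 0.26281888 0.082     ] [np.float64(0.0916948108788901), np.float64(0.08964346580180402), np.float64(0.09056739168449247)]
-120.38220413247507
-60.46915359082981
-179.30123417940135
backright rim? [0.57027724 0.33884295 0.082     ] [0.69867647 0.25575385 0.082     ]
L [291.06113388 259.78578644] [(80, 44), (83, 44), (86, 46), (89, 43), (92, 39), (95, 42), (98, 41), (101, 15), (104, 41), (107, 41), (110, 40), (113, 42), (116, 41), (119, 42), (122, 38), (125, 42), (128, 41), (131, 54), (134, 75), (137, 10), (140, 8), (143, 9), (146, 3), (149, 6), (152, 9), (155, 7), (158, 9), (161, 5), (164, 8), (167, 6), (170, 13), (173, 57), (176, 132), (179, 95)]
R [486.51576841 257.79127682] [(80, 74), (83, 75), (86, 75), (89, 76), (92, 11), (95, 75), (98, 72), (101, 74), (104, 74), (107, 73), (110, 72), (113, 73), (116, 63), (119, 66), (122, 65), (125, 64), (128, 64), (131, 9), (134, 64), (137, 10), (140, 6), (143, 7), (146, 5), (149, 5), (152, 8), (155, 4), (158, 5), (161, 8), (164, 11), (167, 7), (170, 13), (173, 68), (176, 71), (179, 128)]
BR [470.45717248 316.88137119] [(80, 102), (83, 102), (86, 102), (89, 101), (92, 101), (95, 99), (98, 101), (101, 101), (104, 103), (107, 101), (110, 103), (113, 50), (116, 102), (119, 101), (122, 99), (125, 102), (128, 101), (131, 30), (134, 54), (137, 51), (140, 53), (143, 54), (146, 51), (149, 51), (152, 52), (155, 52), (158, 53), (161, 43), (164, 46), (167, 23), (170, 18), (173, 10), (176, 11), (179, 10)]
knob proj [[389.820824   479.30242585]]
```

View pics/w4c.png

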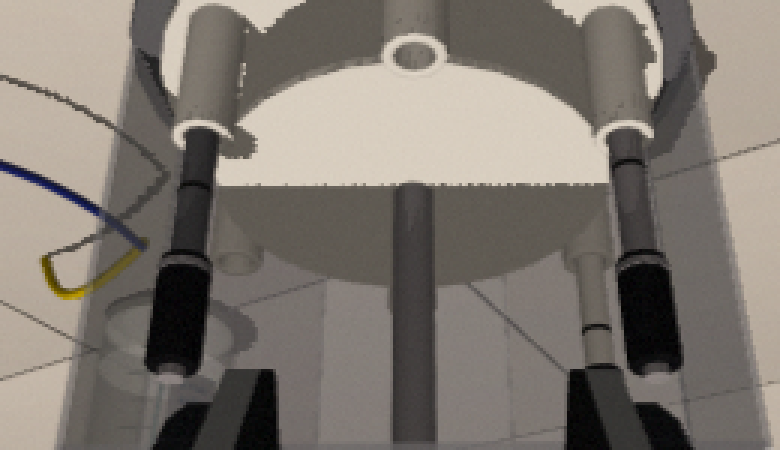

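Ring heights and shaft colours say the left probe is c, the right one is b, and the white one behind the right is d. The back-left sleeve is empty and the far pocket is hidden behind the knob's stem. Next I need the knob's bar angle.

```bash
python3 - <<'E'
from h import *
for n in('wrist','top'):
    if n=='top': shot('top')
    z=load(n);c=cloud(z)
    m=(np.hypot(c[...,0]-.614,c[...,1]-.263)<.04)&(c[...,2]>.226)&(c[...,2]<.25)&(z['p'].mean(-1)<70)
    P=c[m];print(n,m.sum(),P.mean(0).round(4) if len(P) else '')
    if len(P)>5: print(cv2.minAreaRect(P[:,:2].astype(np.float32)))
z=load('top');p=z['p'][150:220,130:200].mean(-1);m=(p<60)
d=z['d'][150:220,130:200]
ys,xs=np.nonzero(m);P=np.array([px(z,x+130,y+150,plane=.238) for x,y in zip(xs,ys)])
k=np.hypot(P[:,0]-.614,P[:,1]-.263)<.035;print(cv2.minAreaRect(P[k][:,:2].astype(np.float32)))
zz=np.load('pics/last_top.npz')
cv2.imwrite('pics/k.png',cv2.resize(z['p'][165:215,140:190,::-1],None,fx=10,fy=10,interpolation=3))
plan([.6143,.2627,.36],yaw=np.deg2rad(-90))
E
```

```text
wrist 453 [0.6105 0.2545 0.2329]
((0.6129812598228455, 0.2595689594745636), (0.013535897247493267, 0.040003702044487), 0.3467824161052704)
top 119 [0.6125 0.2625 0.2361]
((0.6131901741027832, 0.26333293318748474), (0.039086394011974335, 0.01372675970196724), 88.35403442382812)
((0.6106038093566895, 0.2593943178653717), (0.041982002556324005, 0.029333434998989105), 55.21794128417969)
n 8 total shift [-0.2226 -0.0035  0.0652] rot [-0.1674  0.6496 -0.4771] | per row [-0.0278 -0.0004  0.0081] rot/row [-0.0209  0.0812 -0.0596]
```

Call:
{"op": "play_rows", "data": {
  "deltas": "-0.0278 -0.0004 0.0081 0 0 0 0;-0.0278 -0.0004 0.0081 0 0 0 0;-0.0278 -0.0004 0.0081 0 0 0 0;-0.0278 -0.0004 0.0081 0 0 0 0;-0.0278 -0.0004 0.0081 0 0 0 0;-0.0278 -0.0004 0.0081 0 0 0 0;-0.0278 -0.0004 0.0081 0 0 0 0;-0.0278 -0.0004 0.0081 0 0 0 0"
}}

```text
time: 12.17
position: [0.6135, 0.2656, 0.3621]
tool_rot: [0.294, -0.472, 0.813, 0.173]
wrist_force: [0.8, -0.6, 0.5]
gripper_width: 0.0428
finger_force: 0.0
```

Call:
{"op": "play_rows", "data": {
  "deltas": "0 0 0 -0.0209 0.0812 -0.0596 0;0 0 0 -0.0209 0.0812 -0.0596 0;0 0 0 -0.0209 0.0812 -0.0596 0;0 0 0 -0.0209 0.0812 -0.0596 0;0 0 0 -0.0209 0.0812 -0.0596 0;0 0 0 -0.0209 0.0812 -0.0596 0;0 0 0 -0.0209 0.0812 -0.0596 0;0 0 0 -0.0209 0.0812 -0.0596 0;0 0 0 0 0 0 0;0 0 0 0 0 0 0"
}}

```text
time: 13.0
position: [0.6133, 0.2653, 0.3599]
tool_rot: [-0.001, 0.708, -0.706, 0.0]
wrist_force: [0.5, 0.5, 0.4]
gripper_width: 0.043
finger_force: 0.0
```

```bash
python3 - <<'E'
from h import *
st();plan([.6137,.2628,.218],yaw=np.deg2rad(-90))
E
```

```text
t 13.0 pos [0.6133 0.2653 0.3599] yaw -1.5688 zax [ 0.001  0.001 -1.   ] w 0.043 F [0.5 0.5 0.4] ff 0.0 q [ 0.65  0.41  0.34  0.   -1.5  -0.65]
n 4 total shift [ 0.0026 -0.0002  0.1419] rot [-0.0013  0.0007  0.0019] | per row [ 0.0007 -0.0001  0.0355] rot/row [-0.0003  0.0002  0.0005]
```

Call:
{"op": "play_rows", "data": {
  "deltas": "0.0026 0 0.035 0 0 0 0;0 0 0.035 0 0 0 0;0 0 0.035 0 0 0 0;0 0 0.034 0 0 0 0;0 0 0 0 0 0 -1;0 0 0 0 0 0 -1;0 0 0 0 0 0 -1;0 0 0 0 0 0 -1;0 0 0 0 0 0 -1;0 0 0 0 0 0 -1"
}}

```text
time: 13.83
position: [0.6138, 0.2596, 0.2172]
tool_rot: [-0.0, -0.706, 0.708, 0.001]
wrist_force: [8.2, -0.8, -21.8]
gripper_width: 0.0274
finger_force: 60.5
```

Call:
{"op": "play_rows", "data": {
  "deltas": "0 0 0 0 0 -0.1 -1;0 0 0 0 0 -0.1 -1;0 0 0 0 0 -0.1 -1;0 0 0 0 0 -0.1 -1;0 0 0 0 0 -0.1 -1;0 0 0 0 0 -0.1 -1;0 0 0 0 0 -0.1 -1;0 0 0 0 0 -0.1 -1;0 0 0 0 0 -0.1 -1;0 0 0 0 0 -0.1 -1;0 0 0 0 0 0 -1;0 0 0 0 0 0 -1"
}}

```text
time: 14.83
position: [0.6163, 0.261, 0.2173]
tool_rot: [-0.003, 0.966, -0.26, 0.002]
wrist_force: [15.4, 1.7, -24.1]
gripper_width: 0.0274
finger_force: 60.8
```

```bash
python3 - <<'E'
from h import *
st();p,d=shot('top');cv2.imwrite('pics/t5.png',cv2.resize(p[125:265,105:255,::-1],None,fx=4,fy=4,interpolation=3))
E
```

```text
t 14.83 pos [0.6163 0.261  0.2173] yaw -0.5265 zax [ 0.004  0.005 -1.   ] w 0.0274 F [ 15.4   1.7 -24.1] ff 60.8 q [ 0.64  0.47  0.09 -0.   -1.18  0.4 ]
```

View pics/t5.png

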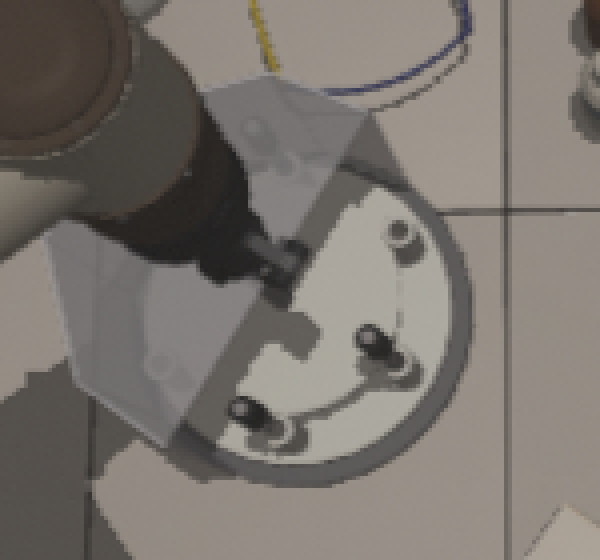

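Turned by +60°: probe b is now at the front, its head at (371,338) and its sleeve at (402,363). d's head is at (245,410).

Call:
{"op": "play_rows", "data": {
  "deltas": "0 0 0 0 0 0 0;0 0 0 0 0 0 0;0 0 0 0 0 0 0;0 0 -0.01 0 0 0 0;0 0 -0.03 0 0 0 0;0 0 -0.03 0 0 0 0;0 0 -0.03 0 0 0 0;0 0 -0.03 0 0 0 0;0 0 0 0 0 0 0;0 0 0 0 0 0 0"
}}

```text
time: 15.72
position: [0.6141, 0.2601, 0.3578]
tool_rot: [-0.005, 0.966, -0.259, 0.004]
wrist_force: [0.6, 0.1, -0.4]
gripper_width: 0.0427
finger_force: 0.0
```

```bash
cat >> h.py <<'E'
def bar(n):
    z=load(n);c=cloud(z)
    m=(np.hypot(c[...,0]-.614,c[...,1]-.263)<.04)&(c[...,2]>.233)&(c[...,2]<.25)&(z['p'].mean(-1)<70)
    P=c[m][:,:2];w=np.linalg.svd(P-P.mean(0),full_matrices=False)[2][0];print('bar',n,m.sum(),P.mean(0),np.rad2deg(np.arctan2(w[1],w[0])),cv2.minAreaRect(P.astype(np.float32)))
AX=np.array([.6137,.2628])
def heads(n):
    z=load(n);c=cloud(z);r=np.hypot(c[...,0]-AX[0],c[...,1]-AX[1])
    m=(abs(r-.09)<.016)&(c[...,2]>.166)&(c[...,2]<.182)&(z['p'].mean(-1)<120)
    k,l,s,ce=cv2.connectedComponentsWithStats(m.astype(np.uint8))
    for i in range(1,k):
        if s[i,4]>8:
            P=c[l==i];q=P.mean(0)-np.r_[AX,0];print('head',n,s[i,4],P.mean(0).round(4),'r',np.hypot(q[0],q[1]).round(4),'ang',np.rad2deg(np.arctan2(q[1],q[0])).round(1))
E
python3 - <<'E'
from h import *
st();z=load('top')
for x,y,h in((371,336,.174),(243,407,.174),(402,363,.082),(278,428,.082),(402,231,.082)):
    q=px(z,105+(x+.5)/4-.5,125+(y+.5)/4-.5,plane=h);print(q.round(4),np.rad2deg(np.arctan2(q[1]-AX[1],q[0]-AX[0])))
for n in('wrist','top'):shot(n);heads(n)
for n in('wrist','top'):
    try:bar(n)
    except Exception as e:print(e)
E
```

```text
t 15.72 pos [0.6141 0.2601 0.3578] yaw -0.5238 zax [ 0.01   0.007 -1.   ] w 0.0427 F [ 0.6  0.1 -0.4] ff 0.0 q [ 0.64  0.41  0.32  0.   -1.48  0.4 ]
[0.5685 0.1877 0.174 ] -121.01644371790532
[0.5264 0.2646 0.174 ] 178.81492043424254
[0.5664 0.1822 0.082 ] -120.40048703029233
[0.5246 0.2636 0.082 ] 179.50097386399412
[0.6569 0.1827 0.082 ] -61.685788024750266
head wrist 275 [0.57   0.1848 0.1734] r 0.0894 ang -119.2
head wrist 209 [0.5276 0.2635 0.1734] r 0.0861 ang 179.6
head top 37 [0.5674 0.1868 0.174 ] r 0.089 ang -121.4
head top 45 [0.5242 0.2648 0.1739] r 0.0895 ang 178.7
bar wrist 919 [0.61558271 0.26112524] 148.87141155656767 ((0.6144907474517822, 0.2614149749279022), (0.013466442935168743, 0.0412788949906826), 59.45456314086914)
bar top 67 [0.61002277 0.26402877] 142.32906130017213 ((0.6135103106498718, 0.263342946767807), (0.012450860813260078, 0.03961540758609772), 55.43660354614258)
```

```bash
python3 - <<'E'
from h import *
plan([.5687,.185,.358],yaw=np.deg2rad(-120))
E
```

```text
n 13 total shift [-0.0011  0.087  -0.0049] rot [-0.0038  0.0023  1.4998] | per row [-0.0001  0.0067 -0.0004] rot/row [-0.0003  0.0002  0.1154]
```

Call:
{"op": "play_rows", "data": {
  "deltas": "-0.001 0.029 0 0 0 0 0;0 0.029 0 0 0 0 0;0 0.029 0 0 0 0 0;0 0 0 0 0 0.115 0;0 0 0 0 0 0.115 0;0 0 0 0 0 0.115 0;0 0 0 0 0 0.115 0;0 0 0 0 0 0.115 0;0 0 0 0 0 0.115 0;0 0 0 0 0 0.115 0;0 0 0 0 0 0.115 0;0 0 0 0 0 0.115 0"
}}

```text
time: 16.82
position: [0.5688, 0.1849, 0.3512]
tool_rot: [0.0, -0.692, 0.722, 0.0]
wrist_force: [-0.1, 0.1, 0.1]
gripper_width: 0.0428
finger_force: 0.0
```

Call:
{"op": "play_rows", "data": {
  "deltas": "0 0 0 0 0 0.115 0;0 0 0 0 0 0.115 0;0 0 0 0 0 0.115 0;0 0 0 0 0 0.12 0;0 0 0 0 0 0 0;0 0 0 0 0 0 0"
}}

```text
time: 17.32
position: [0.569, 0.185, 0.3515]
tool_rot: [0.001, -0.502, 0.865, 0.0]
wrist_force: [-0.2, 0.5, -0.3]
gripper_width: 0.0431
finger_force: 0.0
```

```bash
python3 - <<'E'
from h import *
st();shot('wrist');heads('wrist');plan([.5687,.185,.150],yaw=np.deg2rad(-120))
E
```

```text
t 17.32 pos [0.569  0.185  0.3515] yaw -2.0908 zax [ 0.001  0.001 -1.   ] w 0.0431 F [-0.2  0.5 -0.3] ff 0.0 q [ 0.58  0.29  0.13 -0.   -1.42 -1.1 ]
head wrist 252 [0.5683 0.184  0.1732] r 0.091 ang -120.0
head wrist 303 [0.5254 0.2603 0.1738] r 0.0884 ang -178.4
n 6 total shift [0.0005 0.0004 0.2017] rot [-0.0003  0.0017  0.0033] | per row [0.0001 0.0001 0.0336] rot/row [-0.0001  0.0003  0.0006]
```

Call:
{"op": "play_rows", "data": {
  "deltas": "0.001 0 0.035 0 0 0 0;0 0 0.035 0 0 0 0;0 0 0.035 0 0 0 0;0 0 0.035 0 0 0 0;0 0 0.035 0 0 0 0;0 0 0.0265 0 0 0 0;0 0 0 0 0 0 0;0 0 0 0 0 0 -1;0 0 0 0 0 0 -1;0 0 0 0 0 0 -1;0 0 0 0 0 0 -1;0 0 0 0 0 0 -1"
}}

```text
time: 18.37
position: [0.5704, 0.1852, 0.1529]
tool_rot: [0.004, -0.5, 0.866, 0.0]
wrist_force: [-0.4, 0.9, 3.2]
gripper_width: 0.0162
finger_force: 58.7
```

Call:
{"op": "play_rows", "data": {
  "deltas": "0 0 0 0 0 0 -1;0 0 -0.01 0 0 0 -1;0 0 -0.02 0 0 0 -1;0 0 -0.03 0 0 0 -1;0 0 -0.03 0 0 0 -1;0 0 -0.03 0 0 0 -1;0 0 -0.03 0 0 0 -1;0 0 0 0 0 0 -1;0 0 0 0 0 0 -1"
}}

```text
time: 19.12
position: [0.5694, 0.1846, 0.3035]
tool_rot: [0.004, -0.5, 0.866, 0.0]
wrist_force: [-0.6, -0.9, -0.8]
gripper_width: 0.0164
finger_force: 58.8
```

```bash
python3 - <<'E'
from h import *
st();plan([.47,-.06,.31])
E
```

```text
t 19.12 pos [0.5694 0.1846 0.3035] yaw -2.0939 zax [ 0.006  0.005 -1.   ] w 0.0164 F [-0.6 -0.9 -0.8] ff 58.8 q [ 0.58  0.3   0.04 -0.   -1.3  -1.11]
n 7 total shift [ 0.2615 -0.0361 -0.0083] rot [-0.003   0.0071 -0.    ] | per row [ 0.0374 -0.0052 -0.0012] rot/row [-0.0004  0.001  -0.    ]
```

Call:
{"op": "play_rows", "data": {
  "deltas": "0.0374 -0.0052 -0.0012 0 0 0 -1;0.0374 -0.0052 -0.0012 0 0 0 -1;0.0374 -0.0052 -0.0012 0 0 0 -1;0.0374 -0.0052 -0.0012 0 0 0 -1;0.0374 -0.0052 -0.0012 0 0 0 -1;0.0374 -0.0052 -0.0012 0 0 0 -1;0.0374 -0.0052 -0.0012 0 0.005 0 -1;0 0 0 0 0 0 -1;0 0 0 0 0 0 -1"
}}

```text
time: 19.87
position: [0.4683, -0.0621, 0.3076]
tool_rot: [-0.002, -0.499, 0.867, -0.0]
wrist_force: [0.7, -0.3, -0.3]
gripper_width: 0.0163
finger_force: 58.7
```

```bash
python3 - <<'E'
from h import *
st();p,d=shot('wrist');cv2.imwrite('pics/w6.png',cv2.resize(p[:,:,::-1],(784,588),interpolation=3))
z=load('wrist');c=cloud(z)
m=(np.abs(c[...,2]-.126)<.004)&(np.hypot(c[...,0]-.576,c[...,1]+.083)<.12)
print('lid',m.sum(),cv2.minAreaRect(c[m][:,:2].astype(np.float32)))
dark=(p.mean(-1)<38)
for a in(-52.4,37.6,127.6,-142.4):
    g=np.array([.5759+.046*np.cos(np.deg2rad(a)),-.0834+.046*np.sin(np.deg2rad(a)),.126]);uv=proj(z,g)[0]
    yy,xx=np.mgrid[:420,:560];near=(np.hypot(xx-uv[0],yy-uv[1])<22)&dark
    k,l,s,ce=cv2.connectedComponentsWithStats(near.astype(np.uint8));
    print(a,g.round(4),(uv*1.4).round(1),[(s[i,4],px(z,*ce[i],plane=.126).round(4)) for i in range(1,k) if s[i,4]>25])
E
```

```text
t 19.87 pos [ 0.4683 -0.0621  0.3076] yaw -2.0971 zax [-0.002 -0.002 -1.   ] w 0.0163 F [ 0.7 -0.3 -0.3] ff 58.7 q [ 0.21  0.08 -0.24  0.   -1.26 -0.74]
lid 22643 ((0.5767737627029419, -0.08363077789545059), (0.15038105845451355, 0.15161103010177612), 82.65135192871094)
-52.4 [ 0.604  -0.1198  0.126 ] [172.3 294.8] [(np.int32(642), array([ 0.6043, -0.1202,  0.126 ]))]
37.6 [ 0.6123 -0.0553  0.126 ] [219.7 376.9] [(np.int32(522), array([ 0.6129, -0.0559,  0.126 ]))]
127.6 [ 0.5478 -0.047   0.126 ] [303.6 343.3] [(np.int32(534), array([ 0.5488, -0.0473,  0.126 ]))]
-142.4 [ 0.5395 -0.1115  0.126 ] [259.8 257.4] [(np.int32(614), array([ 0.5405, -0.1121,  0.126 ]))]
```

View pics/w6.png

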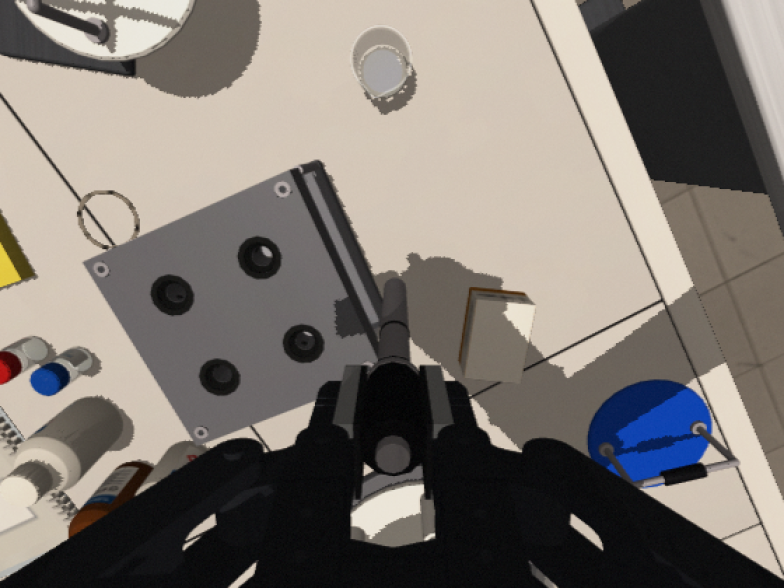

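All four glands are free, at (172,295), (220,377), (304,343) and (260,257). The held probe hangs straight, with its ring at (394,325) and its tip end at (394,281).

```bash
cat >> h.py <<'E'
def ringcheck(lo=.02,hi=.14):
    "brightness profile down the held probe's axis: returns dark line offsets below TCP"
    z=load('wrist');s=bot.state();T=rot(s['tool_rot']).as_matrix();p=z['p'].mean(-1).astype(np.float32)
    H=np.arange(lo,hi,.001);uv=proj(z,np.array([s['position']+T[:,2]*h for h in H]))
    val=np.mean([cv2.remap(p,(uv[:,0]+k).astype(np.float32)[None],uv[:,1].astype(np.float32)[None],1)[0] for k in(-2,0,2)],0)
    print('profile',[(int(round(h*1000)),int(v)) for h,v in zip(H,val)])
E
python3 - <<'E'
from h import *
z=load('wrist');s=bot.state()['position']
for n,h in(('ring',-.057),('tip',-.129),('headtop',.021)):print(n,proj(z,s+[0,0,h])*1.4)
ringcheck()
plan([.6043,-.1202,.3076])
E
```

```text
ring [[393.53683604 341.75717389]]
tip [[393.02456724 292.17120459]]
headtop [[394.71264764 455.57194727]]
profile [(20, 6), (21, 6), (22, 6), (23, 7), (24, 7), (25, 7), (26, 7), (27, 5), (28, 4), (29, 4), (30, 4), (31, 5), (32, 5), (33, 5), (34, 6), (35, 6), (36, 8), (37, 31), (38, 51), (39, 53), (40, 51), (41, 45), (42, 34), (43, 31), (44, 53), (45, 53), (46, 53), (47, 53), (48, 53), (49, 53), (50, 53), (51, 53), (52, 52), (53, 52), (54, 53), (55, 53), (56, 53), (57, 52), (58, 52), (59, 52), (60, 53), (61, 53), (62, 53), (63, 52), (64, 53), (65, 53), (66, 53), (67, 53), (68, 53), (69, 52), (70, 52), (71, 53), (72, 52), (73, 52), (74, 52), (75, 53), (76, 52), (77, 52), (78, 51), (79, 39), (80, 23), (81, 17), (82, 12), (83, 31), (84, 51), (85, 52), (86, 53), (87, 52), (88, 52), (89, 52), (90, 53), (91, 53), (92, 54), (93, 54), (94, 55), (95, 56), (96, 57), (97, 58), (98, 59), (99, 60), (100, 62), (101, 63), (102, 63), (103, 64), (104, 64), (105, 64), (106, 65), (107, 65), (108, 65), (109, 65), (110, 65), (111, 65), (112, 65), (113, 65), (114, 65), (115, 64), (116, 64), (117, 64), (118, 64), (119, 64), (120, 64), (121, 64), (122, 65), (123, 64), (124, 64), (125, 64), (126, 65), (127, 65), (128, 64), (129, 64), (130, 64), (131, 63), (132, 63), (133, 63), (134, 63), (135, 63), (136, 63), (137, 64), (138, 64), (139, 64)]
n 4 total shift [-1.670e-02 -1.467e-01 -1.000e-04] rot [ 0.0005 -0.0029 -0.    ] | per row [-0.0042 -0.0367 -0.    ] rot/row [ 0.0001 -0.0007 -0.    ]
```

Call:
{"op": "play_rows", "data": {
  "deltas": "-0.0042 -0.0367 0 0 0 0 -1;-0.0042 -0.0367 0 0 0 0 -1;-0.0042 -0.0367 0 0 0 0 -1;-0.0042 -0.0366 0 0 -0.003 0 -1;0 0 0 0 0 0 -1;0 0 0.02 0 0 0 -1;0 0 0.02 0 0 0 -1;0 0 0 0 0 0 -1;0 0 0 0 0 0 -1;0 0 0 0 0 0 -1"
}}

```text
time: 20.75
position: [0.6059, -0.1187, 0.2693]
tool_rot: [0.001, -0.501, 0.866, -0.001]
wrist_force: [0.0, 0.5, -0.2]
gripper_width: 0.0164
finger_force: 58.9
```

```bash
python3 - <<'E'
from h import *
st();plan([.6043,-.1202,.1829]);p,d=shot('wrist');cv2.imwrite('pics/w7.png',cv2.resize(p[120:345,130:430,::-1],None,fx=2.6,fy=2.6,interpolation=3))
E
```

```text
t 20.75 pos [ 0.6059 -0.1187  0.2693] yaw -2.0925 zax [ 0.002 -0.    -1.   ] w 0.0164 F [ 0.   0.5 -0.2] ff 58.9 q [ 0.07  0.35  0.03  0.   -1.24 -0.59]
n 3 total shift [0.0022 0.0009 0.0864] rot [-0.002   0.0007 -0.    ] | per row [0.0007 0.0003 0.0288] rot/row [-0.0007  0.0002 -0.    ]
```

View pics/w7.png

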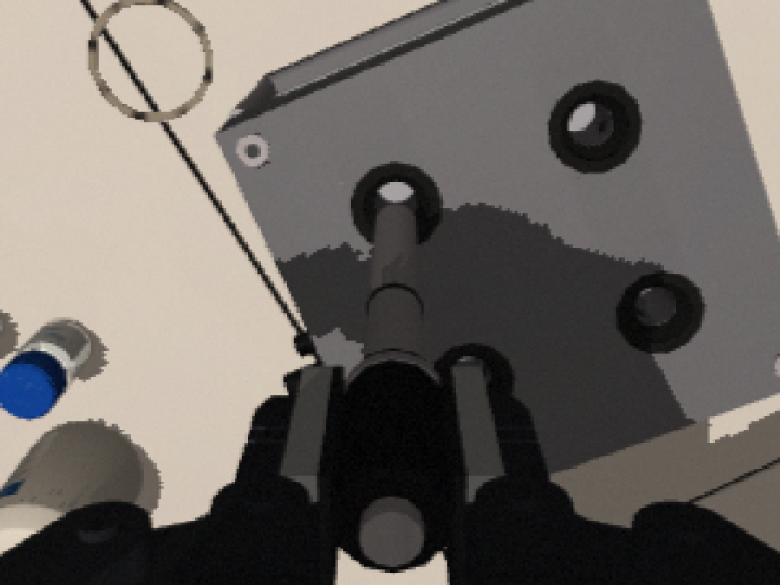

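The probe's tip is entering view just over the gland, whose mouth is centred at (396,206) in this crop.

```bash
python3 - <<'E'
from h import *
z=load('wrist')
for x,y in((396,206),(595,126),(660,312)):print(px(z,130+(x+.5)/2.6-.5,120+(y+.5)/2.6-.5,plane=.126).round(4))
E
```

```text
[ 0.6043 -0.1204  0.126 ]
[ 0.5398 -0.1121  0.126 ]
[ 0.5483 -0.0475  0.126 ]
```

Call:
{"op": "play_rows", "data": {
  "deltas": "0.0022 0.0009 0 0 0 0 -1;0 0 0 0 0 0 -1;0 0 0.01 0 0 0 -1;0 0 0.01 0 0 0 -1;0 0 0.008 0 0 0 -1;0 0 0.008 0 0 0 -1;0 0 0 0 0 0 -1;0 0 0 0 0 0 -1"
}}

```text
time: 21.47
position: [0.6037, -0.1201, 0.2308]
tool_rot: [0.001, -0.5, 0.866, 0.001]
wrist_force: [3.4, 2.1, -3.8]
gripper_width: 0.0162
finger_force: 58.6
```

Call:
{"op": "play_rows", "data": {
  "deltas": "0 0 0.01 0 0 0 -1;0 0 0.01 0 0 0 -1;0 0 0.01 0 0 0 -1;0 0 0.01 0 0 0 -1;0 0 0.006 0 0 0 -1;0 0 0 0 0 0 -1;0 0 0 0 0 0 -1;0 0 0 0 0 0 -1"
}}

```text
time: 22.13
position: [0.6038, -0.1202, 0.1842]
tool_rot: [0.001, -0.5, 0.866, 0.0]
wrist_force: [5.1, 4.1, -3.8]
gripper_width: 0.0165
finger_force: 58.8
```

Call:
{"op": "play_rows", "data": {
  "deltas": "0 0 0.0013 0 0 0 -1;0 0 0 0 0 0 -1;0 0 0 0 0 0 0;0 0 0 0 0 0 0;0 0 0 0 0 0 0;0 0 0 0 0 0 0;0 0 -0.02 0 0 0 0;0 0 -0.04 0 0 0 0;0 0 -0.04 0 0 0 0;0 0 -0.04 0 0 0 0;0 0 -0.04 0 0 0 0;0 0 0 0 0 0 0"
}}

```text
time: 23.13
position: [0.6053, -0.1223, 0.3754]
tool_rot: [0.007, -0.5, 0.866, -0.006]
wrist_force: [0.4, -0.0, 1.9]
gripper_width: 0.0425
finger_force: 0.0
```

```bash
cat >> h.py <<'E'
G=np.array([[.6043,-.1202],[.6129,-.0559],[.5486,-.0474],[.5401,-.1121]])
def inserted(n='wrist'):
    z=load(n);c=cloud(z)
    for i,g in enumerate(G):
        r=np.hypot(c[...,0]-g[0],c[...,1]-g[1])
        m=(r<.02)&(c[...,2]>.15)&(z['p'].mean(-1)<110)
        if m.sum()>20:
            P=c[m];zt=np.percentile(P[:,2],97);t=P[P[:,2]>zt-.004]
            print('gland',i+1,n,'top z',zt.round(4),'ctr',t.mean(0).round(4),m.sum())
E
python3 - <<'E'
from h import *
st();shot('wrist');inserted();shot('top');inserted('top')
plan([.6137,.2628,.36],yaw=np.deg2rad(-30))
plan([.6137,.2628,.36],yaw=np.deg2rad(-90))
E
```

```text
t 23.13 pos [ 0.6053 -0.1223  0.3754] yaw -2.0939 zax [ 0.018 -0.003 -1.   ] w 0.0425 F [ 0.4 -0.   1.9] ff 0.0 q [ 0.06  0.31  0.22  0.   -1.46 -0.59]
gland 1 wrist top z 0.4473 ctr [ 0.5992 -0.1325  0.4455] 4771
gland 4 wrist top z 0.4467 ctr [ 0.552  -0.1059  0.4449] 5308
gland 1 top top z 0.7203 ctr [ 0.6038 -0.12    0.7187] 847
gland 3 top top z 0.6802 ctr [ 0.5627 -0.0464  0.6785] 332
gland 4 top top z 0.7069 ctr [ 0.5591 -0.1145  0.7066] 235
n 13 total shift [-0.3377  0.1829  0.0075] rot [-5.2e-03 -8.0e-04 -1.5e+00] | per row [-0.026   0.0141  0.0006] rot/row [-4.000e-04 -1.000e-04 -1.154e-01]
n 10 total shift [-0.3377  0.1829  0.0075] rot [-0.0044  0.0017 -0.5   ] | per row [-0.0338  0.0183  0.0007] rot/row [-0.0004  0.0002 -0.05  ]
```

```bash
sed -i "s/(c\[...,2\]>.15)&(z/(c[...,2]>.15)\&(c[...,2]<.23)\&(z/" h.py; python3 - <<'E'
from h import *
inserted()
E
```

```text
gland 1 wrist top z 0.2073 ctr [ 0.6044 -0.1214  0.2047] 392
```

Call:
{"op": "play_rows", "data": {
  "deltas": "-0.0338 0.0183 0 0 0 0 0;-0.0338 0.0183 0 0 0 0 0;-0.0338 0.0183 0 0 0 0 0;-0.0338 0.0183 0 0 0 0 0;-0.0338 0.0183 0 0 0 0 0;-0.0338 0.0183 0 0 0 0 0;-0.0338 0.0183 0 0 0 0 0;-0.0337 0.0183 0 0 0 0 0;-0.0337 0.0183 0 0 0 0 0;-0.0337 0.0183 0 0 0 0 0;0 0 0 0 0 -0.115 0;0 0 0 0 0 -0.115 0"
}}

```text
time: 24.23
position: [0.6124, 0.2653, 0.3614]
tool_rot: [-0.003, -0.604, 0.797, 0.0]
wrist_force: [-0.7, -0.4, -1.3]
gripper_width: 0.0428
finger_force: 0.0
```

Call:
{"op": "play_rows", "data": {
  "deltas": "0 0 0 0 0 -0.115 0;0 0 0 0 0 -0.115 0;0 0 0 0 0 -0.115 0;0 0 0 0 0 -0.115 0;0 0 0 0 0 -0.115 0;0 0 0 0 0 -0.115 0;0 0 0 0 0 -0.115 0;0 0 0 0 0 -0.115 0;0 0 0 0 0 -0.115 0;0 0 0 0 0 -0.115 0;0 0 0 0 0 -0.12 0;0 0 0 0 0 0 0"
}}

```text
time: 25.23
position: [0.6129, 0.2626, 0.3629]
tool_rot: [0.001, 0.966, -0.258, -0.001]
wrist_force: [0.0, 0.5, -0.2]
gripper_width: 0.0427
finger_force: 0.0
```

```bash
python3 - <<'E'
from h import *
st();plan([.6137,.2628,.226],yaw=np.deg2rad(-30));shot('wrist');bar('wrist');heads('wrist')
E
```

```text
t 25.23 pos [0.6129 0.2626 0.3629] yaw -0.5219 zax [-0.003 -0.002 -1.   ] w 0.0427 F [ 0.   0.5 -0.2] ff 0.0 q [ 0.65  0.41  0.35  0.   -1.51  0.4 ]
n 4 total shift [ 0.0008 -0.001   0.1369] rot [0.0032 0.0012 0.0016] | per row [ 0.0002 -0.0003  0.0342] rot/row [0.0008 0.0003 0.0004]
bar wrist 908 [0.61545642 0.26117895] 148.5518560209819 ((0.6147310733795166, 0.261514276266098), (0.013768254779279232, 0.041156791150569916), 58.0117301940918)
head wrist 253 [0.5269 0.2624 0.1736] r 0.0868 ang -179.7
```

Call:
{"op": "play_rows", "data": {
  "deltas": "0.0008 -0.001 0.035 0 0 0.025 0;0 0 0.035 0 0 0 0;0 0 0.035 0 0 0 0;0 0 0.033 0 0 0 0;0 0 0 0 0 0 -1;0 0 0 0 0 0 -1;0 0 0 0 0 0 -1;0 0 0 0 0 0 -1;0 0 0 0 0 0 -1;0 0 0 0 0 0 -1"
}}

```text
time: 26.12
position: [0.6136, 0.2629, 0.225]
tool_rot: [0.001, 0.962, -0.272, -0.001]
wrist_force: [0.4, -1.3, -17.2]
gripper_width: 0.0125
finger_force: 61.2
```

Call:
{"op": "play_rows", "data": {
  "deltas": "0 0 0 0 0 -0.1 -1;0 0 0 0 0 -0.1 -1;0 0 0 0 0 -0.1 -1;0 0 0 0 0 -0.1 -1;0 0 0 0 0 -0.1 -1;0 0 0 0 0 -0.1 -1;0 0 0 0 0 -0.1 -1;0 0 0 0 0 -0.1 -1;0 0 0 0 0 -0.1 -1;0 0 0 0 0 -0.1 -1;0 0 0 0 0 0 -1;0 0 0 0 0 0 -1"
}}

```text
time: 27.12
position: [0.6136, 0.2625, 0.225]
tool_rot: [0.001, 0.97, 0.244, -0.002]
wrist_force: [1.4, -3.3, -20.8]
gripper_width: 0.0129
finger_force: 60.9
```

Call:
{"op": "play_rows", "data": {
  "deltas": "0 0 0 0 0 0 0;0 0 0 0 0 0 0;0 0 0 0 0 0 0;0 0 -0.01 0 0 0 0;0 0 -0.03 0 0 0 0;0 0 -0.03 0 0 0 0;0 0 -0.03 0 0 0 0;0 0 -0.03 0 0 0 0;0 0 0 0 0 0 0;0 0 0 0 0 0 0"
}}

```text
time: 27.95
position: [0.6155, 0.2641, 0.3635]
tool_rot: [-0.001, 0.969, 0.246, 0.006]
wrist_force: [-0.8, 0.5, -1.2]
gripper_width: 0.0429
finger_force: 0.0
```

```bash
python3 - <<'E'
from h import *
st();shot('wrist');shot('top')
for n in('wrist','top'):heads(n);bar(n)
plan([.5687,.185,.355],yaw=np.deg2rad(-120))
E
```

```text
t 27.95 pos [0.6155 0.2641 0.3635] yaw 0.4972 zax [ 0.011  0.006 -1.   ] w 0.0429 F [-0.8  0.5 -1.2] ff 0.0 q [ 0.65  0.41  0.34  0.   -1.49  1.42]
head wrist 167 [0.5691 0.1877 0.1727] r 0.0874 ang -120.7
bar wrist 891 [0.61586895 0.26278188] -151.89094316704575 ((0.614953875541687, 0.26237115263938904), (0.040418293327093124, 0.01377027202397585), 28.897930145263672)
head top 38 [0.5661 0.1861 0.1735] r 0.0903 ang -121.8
bar top 89 [0.61228916 0.26345513] -154.6273092210417 ((0.6126086115837097, 0.2635098397731781), (0.0415974035859108, 0.012975581921637058), 24.966732025146484)
n 22 total shift [-0.0778  0.0473  0.0036] rot [-4.6000e-03 -1.2000e-03  2.4748e+00] | per row [-0.0035  0.0022  0.0002] rot/row [-2.000e-04 -1.000e-04  1.125e-01]
```

```bash
python3 - <<'E'
from h import *
plan([.5684,.1855,.355],yaw=np.deg2rad(-30))
E
```

```text
n 9 total shift [-0.0778  0.0468  0.0036] rot [-0.0019 -0.0032  0.9748] | per row [-0.0086  0.0052  0.0004] rot/row [-0.0002 -0.0004  0.1083]
```

Call:
{"op": "play_rows", "data": {
  "deltas": "-0.026 0.0156 0 0 0 0 0;-0.026 0.0156 0 0 0 0 0;-0.0258 0.0156 0 0 0 0 0;0 0 0 0 0 0.1083 0;0 0 0 0 0 0.1083 0;0 0 0 0 0 0.1083 0;0 0 0 0 0 0.1083 0;0 0 0 0 0 0.1083 0;0 0 0 0 0 0.1083 0;0 0 0 0 0 0.1083 0;0 0 0 0 0 0.1083 0;0 0 0 0 0 0.1083 0"
}}

```text
time: 29.05
position: [0.5683, 0.1852, 0.3565]
tool_rot: [0.0, 0.965, -0.262, 0.0]
wrist_force: [-0.5, 0.5, -0.3]
gripper_width: 0.0431
finger_force: 0.0
```

Call:
{"op": "play_rows", "data": {
  "deltas": "0 0 0 0 0 0 0;0 0 0 0 0 0 0"
}}

```text
time: 29.22
position: [0.5684, 0.1853, 0.3567]
tool_rot: [0.0, 0.966, -0.257, 0.0]
wrist_force: [-0.5, -0.2, -0.5]
gripper_width: 0.0429
finger_force: 0.0
```

```bash
python3 - <<'E'
from h import *
st();shot('wrist');heads('wrist');plan([.5684,.1855,.151],yaw=np.deg2rad(-30))
E
```

```text
t 29.22 pos [0.5684 0.1853 0.3567] yaw -0.5205 zax [ 0. -0. -1.] w 0.0429 F [-0.5 -0.2 -0.5] ff 0.0 q [ 0.59  0.28  0.14  0.   -1.43  0.46]
head wrist 242 [0.5691 0.1835 0.1733] r 0.091 ang -119.3
n 6 total shift [-3.000e-04 -2.000e-04  2.058e-01] rot [-0.     -0.0006  0.0027] | per row [-0.     -0.      0.0343] rot/row [-0.     -0.0001  0.0005]
```

Call:
{"op": "play_rows", "data": {
  "deltas": "0 0 0.035 0 0 0 0;0 0 0.035 0 0 0 0;0 0 0.035 0 0 0 0;0 0 0.035 0 0 0 0;0 0 0.035 0 0 0 0;0 0 0.031 0 0 0 0;0 0 0 0 0 0 0;0 0 0 0 0 0 -1;0 0 0 0 0 0 -1;0 0 0 0 0 0 -1;0 0 0 0 0 0 -1;0 0 0 0 0 0 -1"
}}

```text
time: 30.27
position: [0.5699, 0.1859, 0.1536]
tool_rot: [-0.002, 0.966, -0.258, 0.002]
wrist_force: [-0.7, 0.3, 3.0]
gripper_width: 0.0163
finger_force: 58.7
```

Call:
{"op": "play_rows", "data": {
  "deltas": "0 0 0 0 0 0 -1;0 0 0 0 0 0 -1"
}}

```text
time: 30.43
position: [0.57, 0.1859, 0.1535]
tool_rot: [-0.002, 0.966, -0.258, 0.002]
wrist_force: [-1.0, 0.6, 6.2]
gripper_width: 0.0164
finger_force: 59.0
```

Call:
{"op": "play_rows", "data": {
  "deltas": "0 0 -0.01 0 0 0 -1;0 0 -0.02 0 0 0 -1;0 0 -0.03 0 0 0 -1;0 0 -0.03 0 0 0 -1;0 0 -0.03 0 0 0 -1;0 0 -0.03 0 0 0 -1;0 0 0 0 0 0 -1;0 0 0 0 0 0 -1"
}}

```text
time: 31.1
position: [0.5691, 0.1858, 0.3039]
tool_rot: [-0.002, 0.966, -0.259, 0.002]
wrist_force: [-0.6, -0.6, -1.1]
gripper_width: 0.0164
finger_force: 58.8
```

```bash
python3 - <<'E'
from h import *
st();shot('wrist');ringcheck(.03,.11);plan([.6129,-.0559,.3])
E
```

```text
t 31.1 pos [0.5691 0.1858 0.3039] yaw -0.5234 zax [ 0.005  0.003 -1.   ] w 0.0164 F [-0.6 -0.6 -1.1] ff 58.8 q [ 0.59  0.3   0.04  0.   -1.3   0.46]
profile [(30, 44), (31, 44), (32, 36), (33, 34), (34, 50), (35, 72), (36, 72), (37, 72), (38, 72), (39, 72), (40, 72), (41, 73), (42, 72), (43, 71), (44, 71), (45, 70), (46, 42), (47, 17), (48, 10), (49, 42), (50, 62), (51, 71), (52, 71), (53, 71), (54, 72), (55, 71), (56, 71), (57, 71), (58, 71), (59, 72), (60, 71), (61, 71), (62, 71), (63, 71), (64, 71), (65, 71), (66, 72), (67, 72), (68, 72), (69, 72), (70, 72), (71, 72), (72, 72), (73, 71), (74, 71), (75, 71), (76, 72), (77, 72), (78, 72), (79, 71), (80, 72), (81, 72), (82, 72), (83, 72), (84, 72), (85, 72), (86, 71), (87, 71), (88, 71), (89, 71), (90, 71), (91, 72), (92, 72), (93, 72), (94, 72), (95, 72), (96, 72), (97, 72), (98, 72), (99, 71), (100, 71), (101, 72), (102, 72), (103, 73), (104, 74), (105, 74), (106, 75), (107, 76), (108, 77), (109, 77)]
n 7 total shift [0.1593 0.1867 0.0014] rot [-0.0021 -0.0006  0.    ] | per row [0.0228 0.0267 0.0002] rot/row [-0.0003 -0.0001  0.    ]
```

Call:
{"op": "play_rows", "data": {
  "deltas": "0.0228 0.0267 0 0 0 0 -1;0.0228 0.0267 0 0 0 0 -1;0.0228 0.0267 0 0 0 0 -1;0.0228 0.0267 0 0 0 0 -1;0.0227 0.0267 0 0 0 0 -1;0.0227 0.0266 0 0 0 0 -1;0.0227 0.0266 0 -0.002 0 0 -1;0 0 0 0 0 0 -1;0 0 0.02 0 0 0 -1;0 0 0.015 0 0 0 -1;0 0 0 0 0 0 -1;0 0 0 0 0 0 -1"
}}

```text
time: 32.15
position: [0.6125, -0.0561, 0.2643]
tool_rot: [0.002, 0.966, -0.259, -0.002]
wrist_force: [0.4, 0.4, -1.2]
gripper_width: 0.0163
finger_force: 58.8
```

```bash
python3 - <<'E'
from h import *
st();plan([.6129,-.0559,.2635])
E
```

```text
t 32.15 pos [ 0.6125 -0.0561  0.2643] yaw -0.5234 zax [-0.004 -0.002 -1.   ] w 0.0163 F [ 0.4  0.4 -1.2] ff 58.8 q [ 0.17  0.36  0.02  0.   -1.24  0.87]
n 1 total shift [ 0.0003 -0.0004  0.0008] rot [0.0039 0.0024 0.    ] | per row [ 0.0003 -0.0004  0.0008] rot/row [0.0039 0.0024 0.    ]
```

Call:
{"op": "play_rows", "data": {
  "deltas": "0.0005 0 0.01 0.003 0.002 0 -1;0 0 0.01 0 0 0 -1;0 0 0.01 0 0 0 -1;0 0 0.008 0 0 0 -1;0 0 0 0 0 0 -1;0 0 0 0 0 0 -1"
}}

```text
time: 32.65
position: [0.6137, -0.0559, 0.2267]
tool_rot: [-0.001, 0.966, -0.259, 0.001]
wrist_force: [2.2, 0.5, -5.7]
gripper_width: 0.0158
finger_force: 58.5
```

Call:
{"op": "play_rows", "data": {
  "deltas": "0 0 0.01 0 0 0 -1;0 0 0.01 0 0 0 -1;0 0 0.01 0 0 0 -1;0 0 0.01 0 0 0 -1;0 0 0.01 0 0 0 -1;0 0 0.008 0 0 0 -1;0 0 0.004 0 0 0 -1;0 0 0 0 0 0 -1;0 0 0 0 0 0 -1;0 0 0 0 0 0 -1"
}}

```text
time: 33.48
position: [0.6138, -0.0562, 0.1647]
tool_rot: [-0.001, 0.966, -0.259, 0.001]
wrist_force: [2.6, 0.2, -6.0]
gripper_width: 0.0166
finger_force: 58.6
```

Call:
{"op": "play_rows", "data": {
  "deltas": "0 0 0.0012 0 0 0 -1;0 0 0 0 0 0 -1;0 0 0 0 0 0 0;0 0 0 0 0 0 0;0 0 0 0 0 0 0;0 0 0 0 0 0 0;0 0 -0.02 0 0 0 0;0 0 -0.04 0 0 0 0;0 0 -0.04 0 0 0 0;0 0 -0.04 0 0 0 0;0 0 -0.04 0 0 0 0;0 0 -0.02 0 0 0 0"
}}

```text
time: 34.48
position: [0.6141, -0.0569, 0.3718]
tool_rot: [-0.001, 0.966, -0.259, 0.006]
wrist_force: [1.1, 0.2, 0.8]
gripper_width: 0.043
finger_force: 0.0
```

Call:
{"op": "play_rows", "data": {
  "deltas": "0 0 0 0 0 0 0;0 0 0 0 0 0 0"
}}

```text
time: 34.65
position: [0.6133, -0.0562, 0.3667]
tool_rot: [-0.001, 0.966, -0.259, 0.003]
wrist_force: [-0.7, -1.1, -0.8]
gripper_width: 0.0429
finger_force: 0.0
```

```bash
cat >> h.py <<'E'
def tops(n='wrist'):
    z=load(n);c=cloud(z)
    m0=(np.hypot(c[...,0]-.577,c[...,1]+.084)<.07);L=c[m0&(abs(c[...,2]-.126)<.006)];print('lid z',np.median(L[:,2]))
    for i,g in enumerate(G):
        m=(np.hypot(c[...,0]-g[0],c[...,1]-g[1])<.010)&(c[...,2]>.15)&(c[...,2]<.23)
        if m.sum()>20:
            h,e=np.histogram(c[m][:,2],np.arange(.15,.23,.001));k=h.argmax();t=c[m&(abs(c[...,2]-e[k]-.0005)<.003)]
            print('gland',i+1,'mode',e[k].round(4),'mean top',t.mean(0).round(4),len(t))
E
python3 - <<'E'
from h import *
st();shot('wrist');tops()
plan([.6137,.2628,.36],yaw=np.deg2rad(-151.5))
plan([.6137,.2628,.36],yaw=np.deg2rad(28.5))
E
```

```text
t 34.65 pos [ 0.6133 -0.0562  0.3667] yaw -0.5235 zax [ 0.007  0.001 -1.   ] w 0.0429 F [-0.7 -1.1 -0.8] ff 0.0 q [ 0.17  0.31  0.21  0.   -1.46  0.88]
lid z 0.12564423441419564
gland 1 mode 0.204 mean top [ 0.6059 -0.1205  0.2043] 256
gland 2 mode 0.185 mean top [ 0.6125 -0.0564  0.1852] 217
n 18 total shift [-0.1587 -0.2767  0.005 ] rot [-3.300e-03  1.000e-03  2.025e+00] | per row [-0.0088 -0.0154  0.0003] rot/row [-2.000e-04  1.000e-04  1.125e-01]
n 9 total shift [-0.1587 -0.2767  0.005 ] rot [-9.00e-04 -2.80e-03 -9.75e-01] | per row [-0.0176 -0.0307  0.0006] rot/row [-1.000e-04 -3.000e-04 -1.083e-01]
```

Call:
{"op": "play_rows", "data": {
  "deltas": "-0.0176 -0.0307 0 0 0 0 0;-0.0176 -0.0307 0 0 0 0 0;-0.0176 -0.0307 0 0 0 0 0;-0.0176 -0.0307 0 0 0 0 0;-0.0176 -0.0307 0 0 0 0 0;-0.0176 -0.0307 0 0 0 0 0;-0.0176 -0.0307 0 0 0 0 0;-0.0176 -0.0307 0 0 0 0 0;-0.0179 -0.0311 0 0 0 0 0;0 0 0 0 0 -0.1083 0;0 0 0 0 0 -0.1083 0;0 0 0 0 0 -0.1083 0"
}}

```text
time: 35.7
position: [0.6135, 0.2636, 0.3619]
tool_rot: [0.001, 0.996, -0.088, -0.0]
wrist_force: [0.3, -0.0, -0.4]
gripper_width: 0.0426
finger_force: 0.0
```

Call:
{"op": "play_rows", "data": {
  "deltas": "0 0 0 0 0 -0.1083 0;0 0 0 0 0 -0.1083 0;0 0 0 0 0 -0.1083 0;0 0 0 0 0 -0.1083 0;0 0 0 0 0 -0.1083 0;0 0 0 0 0 -0.1083 0;0 0 0 0 0 0 0;0 0 0 0 0 0 0"
}}

```text
time: 36.37
position: [0.6138, 0.2625, 0.3632]
tool_rot: [0.001, 0.97, 0.245, 0.0]
wrist_force: [0.8, -0.7, 0.7]
gripper_width: 0.0428
finger_force: 0.0
```

```bash
python3 - <<'E'
from h import *
st();plan([.6137,.2628,.2255],yaw=np.deg2rad(28.5));shot('wrist');bar('wrist')
E
```

```text
t 36.37 pos [0.6138 0.2625 0.3632] yaw 0.4943 zax [ 0.001 -0.002 -1.   ] w 0.0428 F [ 0.8 -0.7  0.7] ff 0.0 q [ 0.65  0.41  0.35  0.   -1.5   1.42]
n 4 total shift [ 1.000e-04 -6.000e-04  1.376e-01] rot [ 0.0017  0.0003 -0.003 ] | per row [ 0.     -0.0001  0.0344] rot/row [ 0.0004  0.0001 -0.0007]
bar wrist 898 [0.61577832 0.2627148 ] -153.16048887814748 ((0.6146650910377502, 0.2622373104095459), (0.041179150342941284, 0.013953229412436485), 27.89864730834961)
```

Call:
{"op": "play_rows", "data": {
  "deltas": "0 0 0.035 0 0 0 0;0 0 0.035 0 0 0 0;0 0 0.035 0 0 0 0;0 0 0.033 0 0 0 0;0 0 0 0 0 0 -1;0 0 0 0 0 0 -1;0 0 0 0 0 0 -1;0 0 0 0 0 0 -1;0 0 0 0 0 0 -1;0 0 0 0 0 0 -1"
}}

```text
time: 37.25
position: [0.6141, 0.2627, 0.2261]
tool_rot: [0.0, 0.969, 0.246, 0.001]
wrist_force: [0.4, -0.5, -15.3]
gripper_width: 0.0129
finger_force: 61.9
```

Call:
{"op": "play_rows", "data": {
  "deltas": "0 0 0 0 0 0.1 -1;0 0 0 0 0 0.1 -1;0 0 0 0 0 0.1 -1;0 0 0 0 0 0.1 -1;0 0 0 0 0 0.1 -1;0 0 0 0 0 0.1 -1;0 0 0 0 0 0.1 -1;0 0 0 0 0 0.1 -1;0 0 0 0 0 0.1 -1;0 0 0 0 0 0.1 -1;0 0 0 0 0 0.1 -1;0 0 0 0 0 0.1 -1"
}}

```text
time: 38.25
position: [0.614, 0.2626, 0.2261]
tool_rot: [-0.0, 0.928, -0.373, 0.001]
wrist_force: [1.1, 0.0, -14.9]
gripper_width: 0.0126
finger_force: 61.8
```

Call:
{"op": "play_rows", "data": {
  "deltas": "0 0 0 0 0 0.1 -1;0 0 0 0 0 0.1 -1;0 0 0 0 0 0.1 -1;0 0 0 0 0 0.1 -1;0 0 0 0 0 0.1 -1;0 0 0 0 0 0.1 -1;0 0 0 0 0 0.1 -1;0 0 0 0 0 0.1 -1;0 0 0 0 0 0.1 -1;0 0 0 0 0 0.1 -1;0 0 0 0 0 0.1 -1;0 0 0 0 0 0.1 -1"
}}

```text
time: 39.25
position: [0.614, 0.2626, 0.2261]
tool_rot: [0.0, -0.531, 0.847, -0.0]
wrist_force: [-0.9, -0.8, -14.9]
gripper_width: 0.0126
finger_force: 61.8
```

Call:
{"op": "play_rows", "data": {
  "deltas": "0 0 0 0 0 0.1 -1;0 0 0 0 0 0.1 -1;0 0 0 0 0 0.1 -1;0 0 0 0 0 0.1 -1;0 0 0 0 0 0.1 -1;0 0 0 0 0 0.1 -1;0 0 0 0 0 0 -1;0 0 0 0 0 0 -1"
}}

```text
time: 39.92
position: [0.6139, 0.2626, 0.2261]
tool_rot: [0.001, -0.247, 0.969, -0.0]
wrist_force: [-0.7, 0.1, -17.2]
gripper_width: 0.0128
finger_force: 61.7
```

Call:
{"op": "play_rows", "data": {
  "deltas": "0 0 0 0 0 0 0;0 0 0 0 0 0 0;0 0 0 0 0 0 0;0 0 -0.01 0 0 0 0;0 0 -0.03 0 0 0 0;0 0 -0.03 0 0 0 0;0 0 -0.03 0 0 0 0;0 0 -0.03 0 0 0 0;0 0 0 0 0 0 0;0 0 0 0 0 0 0"
}}

```text
time: 40.75
position: [0.6153, 0.2629, 0.3629]
tool_rot: [0.007, -0.246, 0.969, 0.001]
wrist_force: [-0.4, 0.3, -0.5]
gripper_width: 0.043
finger_force: 0.0
```

```bash
python3 - <<'E'
from h import *
st();shot('wrist');shot('top')
for n in('wrist','top'):heads(n);bar(n)
plan([.5687,.185,.355],yaw=np.deg2rad(-120))
E
```

```text
t 40.75 pos [0.6153 0.2629 0.3629] yaw -2.6439 zax [ 0.013  0.005 -1.   ] w 0.043 F [-0.4  0.3 -0.5] ff 0.0 q [ 0.65  0.41  0.34  0.   -1.49 -1.72]
head wrist 282 [0.5665 0.1875 0.1734] r 0.0889 ang -122.1
bar wrist 898 [0.61262675 0.26135364] 27.847720034326567 ((0.6132171154022217, 0.2619360089302063), (0.04028893634676933, 0.013281716033816338), 28.089475631713867)
head top 38 [0.5655 0.1886 0.1743] r 0.0885 ang -123.0
bar top 96 [0.61214455 0.26331442] -154.3149380179891 ((0.6127991676330566, 0.2641262412071228), (0.04138168692588806, 0.013446088880300522), 27.416423797607422)
n 5 total shift [ 0.077  -0.0464  0.003 ] rot [-0.0027  0.0046 -0.525 ] | per row [ 0.0154 -0.0093  0.0006] rot/row [-0.0005  0.0009 -0.105 ]
```

Call:
{"op": "play_rows", "data": {
  "deltas": "0.0255 -0.0155 0 0 0 0 0;0.0255 -0.0155 0 0 0 0 0;0.026 -0.0154 0 0 0 0 0;0 0 0 0 0 -0.105 0;0 0 0 0 0 -0.105 0;0 0 0 0 0 -0.105 0;0 0 0 0 0 -0.105 0;0 0 0 0 0 -0.105 0;0 0 0 0 0 0 0;0 0 0 0 0 0 0"
}}

```text
time: 41.68
position: [0.5685, 0.185, 0.3563]
tool_rot: [0.001, -0.499, 0.867, -0.001]
wrist_force: [0.7, -0.7, -0.2]
gripper_width: 0.0427
finger_force: 0.0
```

```bash
python3 - <<'E'
from h import *
st();shot('wrist');heads('wrist');plan([.567,.186,.151],yaw=np.deg2rad(-120))
E
```

```text
t 41.68 pos [0.5685 0.185  0.3563] yaw -2.0972 zax [ 0.003 -0.001 -1.   ] w 0.0427 F [ 0.7 -0.7 -0.2] ff 0.0 q [ 0.59  0.28  0.14  0.   -1.43 -1.11]
head wrist 246 [0.5653 0.1855 0.1732] r 0.0912 ang -122.1
n 6 total shift [2.000e-04 2.400e-03 2.054e-01] rot [-0.0026  0.0009 -0.0026] | per row [0.     0.0004 0.0342] rot/row [-0.0004  0.0002 -0.0004]
```

Call:
{"op": "play_rows", "data": {
  "deltas": "0 0.003 0.035 0 0 0 0;0 0 0.035 0 0 0 0;0 0 0.035 0 0 0 0;0 0 0.035 0 0 0 0;0 0 0.035 0 0 0 0;0 0 0.0305 0 0 0 0;0 0 0 0 0 0 0;0 0 0 0 0 0 -1;0 0 0 0 0 0 -1;0 0 0 0 0 0 -1;0 0 0 0 0 0 -1;0 0 0 0 0 0 -1"
}}

```text
time: 42.73
position: [0.5679, 0.1872, 0.1537]
tool_rot: [0.004, -0.5, 0.866, -0.001]
wrist_force: [-0.5, -0.2, 3.6]
gripper_width: 0.0164
finger_force: 58.8
```

Call:
{"op": "play_rows", "data": {
  "deltas": "0 0 0 0 0 0 -1;0 0 0 0 0 0 -1"
}}

```text
time: 42.9
position: [0.568, 0.1873, 0.1536]
tool_rot: [0.004, -0.5, 0.866, -0.001]
wrist_force: [-1.0, 0.4, 6.3]
gripper_width: 0.0167
finger_force: 59.2
```

Call:
{"op": "play_rows", "data": {
  "deltas": "0 0 -0.01 0 0 0 -1;0 0 -0.02 0 0 0 -1;0 0 -0.03 0 0 0 -1;0 0 -0.03 0 0 0 -1;0 0 -0.03 0 0 0 -1;0 0 -0.03 0 0 0 -1;0 0 0 0 0 0 -1;0 0 0 0 0 0 -1"
}}

```text
time: 43.57
position: [0.5667, 0.1869, 0.3039]
tool_rot: [0.004, -0.5, 0.866, -0.001]
wrist_force: [0.1, 0.1, -1.5]
gripper_width: 0.0163
finger_force: 58.8
```

```bash
python3 - <<'E'
from h import *
st();shot('wrist');ringcheck(.03,.09);plan([.5486,-.0474,.3])
E
```

```text
t 43.57 pos [0.5667 0.1869 0.3039] yaw -2.0948 zax [ 0.007  0.003 -1.   ] w 0.0163 F [ 0.1  0.1 -1.5] ff 58.8 q [ 0.59  0.3   0.03  0.   -1.3  -1.12]
profile [(30, 4), (31, 5), (32, 7), (33, 25), (34, 47), (35, 47), (36, 45), (37, 38), (38, 27), (39, 18), (40, 29), (41, 29), (42, 29), (43, 29), (44, 29), (45, 29), (46, 30), (47, 31), (48, 28), (49, 29), (50, 30), (51, 29), (52, 29), (53, 30), (54, 29), (55, 29), (56, 30), (57, 30), (58, 29), (59, 29), (60, 29), (61, 28), (62, 26), (63, 17), (64, 10), (65, 12), (66, 18), (67, 28), (68, 29), (69, 29), (70, 29), (71, 30), (72, 30), (73, 30), (74, 29), (75, 30), (76, 30), (77, 30), (78, 29), (79, 30), (80, 30), (81, 30), (82, 30), (83, 30), (84, 29), (85, 29), (86, 30), (87, 30), (88, 30), (89, 30)]
n 6 total shift [ 0.2113 -0.1022  0.0015] rot [-0.0024  0.0027 -0.    ] | per row [ 0.0352 -0.017   0.0002] rot/row [-0.0004  0.0004 -0.    ]
```

Call:
{"op": "play_rows", "data": {
  "deltas": "0.0352 -0.017 0 0 0 0 -1;0.0352 -0.017 0 0 0 0 -1;0.0352 -0.017 0 0 0 0 -1;0.0352 -0.017 0 0 0 0 -1;0.0352 -0.017 0 0 0 0 -1;0.0353 -0.0172 0 -0.002 0.003 0 -1;0 0 0 0 0 0 -1;0 0 0.02 0 0 0 -1;0 0 0.018 0 0 0 -1;0 0 0 0 0 0 -1;0 0 0 0 0 0 -1;0 0 0 0 0 0 -1"
}}

```text
time: 44.62
position: [0.5494, -0.0473, 0.2635]
tool_rot: [-0.001, -0.5, 0.866, -0.001]
wrist_force: [0.3, 0.1, -0.6]
gripper_width: 0.0164
finger_force: 58.8
```

```bash
python3 - <<'E'
from h import *
st();plan([.5486,-.0474,.1738])
E
```

```text
t 44.62 pos [ 0.5494 -0.0473  0.2635] yaw -2.0939 zax [ 0.    -0.002 -1.   ] w 0.0164 F [ 0.3  0.1 -0.6] ff 58.8 q [ 0.21  0.24 -0.14  0.   -1.19 -0.73]
n 3 total shift [0.0003 0.0008 0.0897] rot [-0.0011 -0.0018  0.    ] | per row [0.0001 0.0003 0.0299] rot/row [-0.0004 -0.0006  0.    ]
```

Call:
{"op": "play_rows", "data": {
  "deltas": "0.0003 0.0008 0.01 0 0 0 -1;0 0 0.01 0 0 0 -1;0 0 0.01 0 0 0 -1;0 0 0.008 0 0 0 -1;0 0 0 0 0 0 -1;0 0 0 0 0 0 -1"
}}

```text
time: 45.12
position: [0.5483, -0.0468, 0.224]
tool_rot: [-0.0, -0.5, 0.866, -0.0]
wrist_force: [1.7, 3.4, -3.0]
gripper_width: 0.0166
finger_force: 58.6
```

Call:
{"op": "play_rows", "data": {
  "deltas": "0 0 0.01 0 0 0 -1;0 0 0.01 0 0 0 -1;0 0 0.01 0 0 0 -1;0 0 0.01 0 0 0 -1;0 0 0.008 0 0 0 -1;0 0 0.0035 0 0 0 -1;0 0 0 0 0 0 -1;0 0 0 0 0 0 -1;0 0 0 0 0 0 -1"
}}

```text
time: 45.87
position: [0.5486, -0.0471, 0.1734]
tool_rot: [0.0, -0.5, 0.866, -0.001]
wrist_force: [4.0, 2.9, -4.5]
gripper_width: 0.0164
finger_force: 58.7
```

Call:
{"op": "play_rows", "data": {
  "deltas": "0 0 0 0 0 0 0;0 0 0 0 0 0 0;0 0 0 0 0 0 0;0 0 0 0 0 0 0;0 0 -0.02 0 0 0 0;0 0 -0.04 0 0 0 0;0 0 -0.04 0 0 0 0;0 0 -0.04 0 0 0 0;0 0 -0.04 0 0 0 0;0 0 -0.02 0 0 0 0;0 0 0 0 0 0 0;0 0 0 0 0 0 0"
}}

```text
time: 46.87
position: [0.5481, -0.0473, 0.3751]
tool_rot: [0.001, -0.5, 0.866, -0.001]
wrist_force: [-0.6, 0.1, -0.4]
gripper_width: 0.0427
finger_force: 0.0
```

```bash
python3 - <<'E'
from h import *
st();shot('wrist');tops();plan([.42,-.05,.42],yaw=np.deg2rad(-120))
E
```

```text
t 46.87 pos [ 0.5481 -0.0473  0.3751] yaw -2.0949 zax [ 0.002 -0.001 -1.   ] w 0.0427 F [-0.6  0.1 -0.4] ff 0.0 q [ 0.21  0.19  0.06  0.   -1.44 -0.73]
lid z 0.12554156918846637
gland 1 mode 0.204 mean top [ 0.6035 -0.1207  0.2044] 256
gland 2 mode 0.184 mean top [ 0.6107 -0.0565  0.1849] 190
gland 3 mode 0.193 mean top [ 0.5493 -0.049   0.1936] 217
n 4 total shift [ 0.0663  0.1091 -0.0466] rot [ 0.0004 -0.0015 -0.0005] | per row [ 0.0166  0.0273 -0.0116] rot/row [ 0.0001 -0.0004 -0.0001]
```

Call:
{"op": "play_rows", "data": {
  "deltas": "0.0166 0.0273 -0.0116 0 0 0 0;0.0166 0.0273 -0.0116 0 0 0 0;0.0166 0.0273 -0.0116 0 0 0 0;0.0166 0.0273 -0.0116 0 0 0 0;0 0 0 0 0 0 0;0 0 0 0 0 0 0;0 0 0 0 0 0 0"
}}

```text
time: 47.5
position: [0.4201, -0.0499, 0.4188]
tool_rot: [-0.002, -0.5, 0.866, -0.0]
wrist_force: [0.4, 0.6, 0.3]
gripper_width: 0.0428
finger_force: 0.0
```

```bash
python3 - <<'E'
from h import *
st();p,d=shot('wrist');p2,d2=shot('top');tops()
cv2.imwrite('pics/fin.png',np.hstack([cv2.resize(p[:,:,::-1],(480,360)),cv2.resize(p2[130:270,345:470,::-1],(320,360),interpolation=3)]))
for n in('wrist','top'):
    c=cloud(load(n));s=c-np.array([.5125,-.305,.15]);X=s[...,0]*.797-s[...,1]*.605;Y=s[...,0]*.605+s[...,1]*.797
    m=(abs(Y)<.017)&(X>-.03)&(X<.09)&(s[...,2]>-.01)&(s[...,2]<.03);print(n,m.sum(),X[m].mean(),Y[m].mean(),s[...,2][m].mean())
    m=(np.hypot(X,Y)<.09)&(s[...,2]<-.045)&(s[...,2]>-.07);q=np.c_[X[m],Y[m],np.ones(m.sum())];print('disc',m.sum(),np.linalg.lstsq(q,s[...,2][m],rcond=None)[0])
E
```

```text
t 47.5 pos [ 0.4201 -0.0499  0.4188] yaw -2.0945 zax [-0.002 -0.002 -1.   ] w 0.0428 F [0.4 0.6 0.3] ff 0.0 q [ 0.27 -0.05 -0.1   0.   -1.53 -0.79]
lid z 0.12542609679079186
gland 1 mode 0.204 mean top [ 0.6026 -0.1211  0.2043] 176
gland 2 mode 0.184 mean top [ 0.6098 -0.0565  0.1848] 131
gland 3 mode 0.193 mean top [ 0.5479 -0.0488  0.1934] 158
wrist 247 0.0128238980280972 0.009994017073598744 0.011488862709829925
disc 5285 [ 0.01434811 -0.00442576 -0.05082988]
top 68 0.012247160834905305 0.0009672586656800465 0.011773321026636049
disc 1399 [ 0.00841505 -0.00288433 -0.05127774]
```

View pics/fin.png

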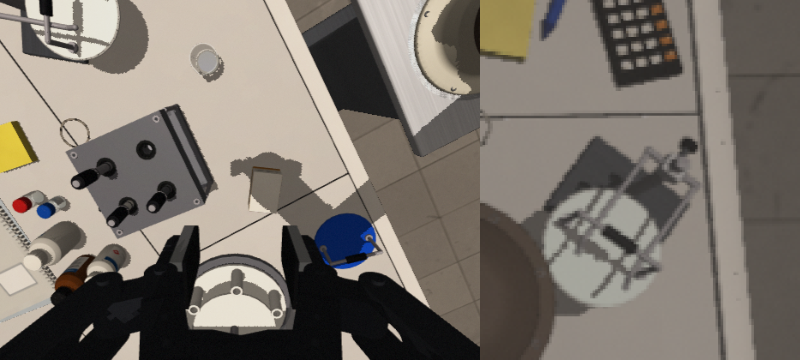

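The final pictures show three probes seated in the lid, with heads at (85,180), (120,215) and (155,203), and one gland left free. The carousel's visible sleeves are empty, and the cover hangs level and centred across both prongs at (615,240). I'm handing it in.

```bash
python3 -c "
from plant import bot
print(bot.sign_off())"
```

```text
the job is handed in; nothing more can be done
None
```

Job handed in at about 48 s: the dust cover hangs level on both prongs. The three probes present (b, c, d; I found no probe a) stand in glands 1, 3 and 2, with rings within about 1–1.5 mm of the lid top by depth reading. The judged result was not shown.

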